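Load the sample dish and hold the filter over it

TASK

With the blue-handled scoop (fingers must not touch the pellets) scoop ore pellets from the metal tray and tip at least three of them into the glass dish on the light stage while its filter arm is still parked, then stand the scoop upright back in the tray and let go of it. Then swing the spring-loaded filter arm by its orange pin over the dish all the way to its stop, and finish while holding it there: do not let go. Leave the bottle, the red carton and the beaker where they are.

Things in the scene. Friction and masses are not known exactly. Their poses are not given: they have to be found in the camera images.
- tray: Metal tray fixed to the bench, 227 long (its x) x 92 wide x 36 high mm. Origin under the centre of its floor. Inner floor 3 mm above the bench, x = -95 to +95, y = -42 to +42 mm; side walls and +x end wall upright, 4 mm thick; at the -x end (towards the robot) the floor runs into a ramp rising outward at 45 degrees to the rim, 33 mm further out.
- scoop: Steel scoop, upright blue handle, 120 g, standing in the tray, open to its -x (as the tray's -x). Origin under the pan's centre. Flat pan 72 mm wide (y), lip at x = -30, back wall at x = +30 mm, side walls 22 high, 2 thick, only from x = -8 back, back wall 26 high, floor 1.5 thick. Handle: post 16 (x) x 20 (y) mm centred at x = +38, from the underside (its heel at x = +46) up to 110 mm.
- scoop_grip (a point): Grip point of the scoop: on the handle's axis, 90 mm above the underside, 20 mm below the handle's top. Axes as the scoop's.
- scoop_lip (a point): Middle of the scoop's lip, 68 mm ahead (-x) of the handle's axis and 89 mm below the grip point. Axes as the scoop's. Pellets roll freely in the pan: carry it with the lip tilted up some 20 degrees (raise the lip, the heel stays down); 45 degrees lip down empties it.
- pellet0: Rust-brown ball-shaped ore pellet, 20 mm in diameter, 19 g; origin at its centre. Four lie in the tray between scoop and ramp; pushed by the scoop to the ramp's foot they ride onto the lip, and as the lip follows the ramp up while tilting up, they roll back into the pan.
- pellet1: Rust-brown ball-shaped ore pellet, 20 mm in diameter, 19 g; origin at its centre. Four lie in the tray between scoop and ramp; pushed by the scoop to the ramp's foot they ride onto the lip, and as the lip follows the ramp up while tilting up, they roll back into the pan.
- pellet2: Rust-brown ball-shaped ore pellet, 20 mm in diameter, 19 g; origin at its centre. Four lie in the tray between scoop and ramp; pushed by the scoop to the ramp's foot they ride onto the lip, and as the lip follows the ramp up while tilting up, they roll back into the pan.
- pellet3: Rust-brown ball-shaped ore pellet, 20 mm in diameter, 19 g; origin at its centre. Four lie in the tray between scoop and ramp; pushed by the scoop to the ramp's foot they ride onto the lip, and as the lip follows the ramp up while tilting up, they roll back into the pan.
- stage: Cream light stage fixed to the bench, 215 (x) x 225 (y) x 35 high mm, centre of the box at x = +12, y = -18 mm. Origin on the bench right under the dish centre. The pivot body, a 26 mm post with a disc on top up to 98 mm above the bench, stands at x = +85, y = -90 mm.
- dish_floor (a point): Centre of the inner floor of the round glass dish fixed on the stage, 39 mm above the bench. Dish 90 mm outer, 84 mm inner diameter, rim 24 mm above this point (63 mm above the bench). Axes as the stage's.
- filter_swing (a joint): Angle of the filter arm about its upright pivot: 0 parked aside (where its spring keeps it), 1.10 rad at the stop, where the round filter stands over the dish. It grows as the arm turns clockwise seen from above. The spring needs about 1.4 N at the pin when parked and 4.3 N at the stop; it swings back when let go.
- pivot (a point): Point on the filter arm's upright hinge axis, on the pivot body, 94 mm above the bench. Axes as the stage's.
- filter_arm: Flat filter arm on the stage's pivot, 18 mm wide, 6 mm thick, underside 88 and top 94 mm above the bench, with a 100 mm round tinted filter centred 124 mm from the hinge. Origin on the hinge axis, 86 mm above the bench; x along the arm. At its free end, 185 mm from the hinge axis, an orange upright pin, 16 mm in diameter, from 94 to 139 mm above the bench.
- pin_mid (a point): Point on the orange pin's axis, 25 mm above its foot on the arm, 119 mm above the bench: a height to pinch or push it.
- bottle: Small glass jar with teal cap, 48 mm in diameter, 85 mm high, origin under its centre; leave alone.
- red_carton: Red open carton 75 x 95 x 35 mm, origin under its centre; leave alone.
- beaker: Green glass beaker, 60 mm in diameter, 75 mm high, origin under its centre; leave alone.
Not all that is in view belongs to the job. Several things have the shape of the scoop; the one meant has the colours described above.

How it is judged:
By the outcome, as a careful person would: the job done as asked, in the order asked, and still so for the second after the job is handed in, while the arm keeps its last pose, push and grip.
It also fails if it takes over 72 s, if anything falls off the work surface, if the arm or the gripper's body presses on something with over 40 N, if the wrist force passes 120 N, or if a joint passes its speed limit or range.

ROBOT

A 6-joint arm with a two-finger parallel gripper is mounted at the origin on the work surface. World frame = base frame: x ahead of the robot, y to its left, z up, the work surface at z = 0. Lengths are in m, angles in rad, forces in N, time in s.
With the tool pointing down it reaches from about 0.275 to 0.725 m from the base axis. Payload 15.9 kg.
Tool frame: the origin (TCP) lies midway between the tips of the shut fingers; the grasp point (between the pads) lies 19 mm behind it (tcp_to_grasp is the z of the grasp point in the tool frame, in m); z points along the fingers, y is the line along which they close (so a half turn about z gives the same grasp; the last joint's range is limited). The gripper opens to 85 mm and grips with 20 to 120 N. Pads are 22 mm wide; open, the fingers measure 114 mm over their backs; the gripper's body (76 mm by 85 mm) begins 54 mm behind the grasp point. The pads swing forward as they close: fully open they stand 13 mm farther back than shut.
Start: joints at [1.333, 0.213, -0.034, 1.323, 0, 1.571], TCP at [0.118, 0.486, 0.231] pointing down, gripper open.
Joint ranges: [-2.98, 2.98], [-0.74, 1.72], [-1.14, 1.35], [-2.1, 2.04], [-1.57, 1.44], [-3.14, 3.14]. Speed limits (rad/s): [1.89, 1.89, 2.39, 2.57, 3.14, 3.14].

INTERFACE

Orientations are given as a unit quaternion [x, y, z, w].
In Python, from workcell import get_obs, read_camera, sign_off, boxes_of, outline_of, tcp_to_grasp gives the robot as it stands.
- The arm moves only by the tool apply_moves, never from a script. Its argument "series" is a list of rows, each an object of numbers: "grip": the finger opening in cm, from 0 to 8.54; "x", "y", "z": the shift along the tool's x, y, z in cm; "wx", "wy", "wz": the turn, a rotation vector about the tool's x, y, z in rad. In form: [{"grip": .., "x": .., "y": .., "z": .., "wx": .., "wy": .., "wz": ..}, ...]. A call has 1 to 8 rows; each row is the pose to reach, as a shift and turn from the pose commanded when the call began, along the tool's axes at that moment; what a row does not reach only later rows make up. A row lasts 1/10 s, in which the tool goes at most 50 mm and 8.59 degrees, less where a joint would pass 70% of its speed; a pose out of reach is approached as far as the arm can. A call with a gripper value outside its range is refused whole. The fingers move at their own pace and stop on an object; "newtons" is the grip in N (left out, the last holds). Time passes only in rows, so rows that repeat a pose let the fingers close. It gives the time, the measured TCP pose, the force, the opening and the grip force at its end, in the units of the state.
- get_obs(): the state, without advancing time (a new reading comes with each control period).
- read_camera(name): name is "scene" or "top" or "wrist"; returns a dict with "color" (420x560x3 uint8, red, green, blue), "camera_matrix" (3x3 intrinsics, pixels), "k1" (the pictures are not rectified: a ray, as slopes to the right and down, at radius r is drawn at 1 + k1 r^2 times it, then the intrinsics apply), "eye" and "rotation" of the camera in the world; the wrist camera has in their place "tool_from_camera" (4x4, takes a point from camera to tool coordinates, whose origin is the TCP and whose axes are the flange's). Camera axes: x right, y down, z forward; pixel columns grow to the right and rows downward; lengths in m; the calibration is good to about 2 mm. A picture is of the moment at which its call begins: read the wrist's pose just before it. There is no depth.
- sign_off(): hands the job in; it is judged then, once.
Trained networks look in a picture, given as the dict that the camera call returned (one of the last four; its "shot" number tells which), for a name from the list of things; names that differ only in an ending like _2 or _b are one class to them, and where a whole thing is asked for, a point or a joint stands for the part that bears it (a point fixed in the world has none). Each returns a list of dicts, best first, with "score" (0 to 1); they miss things now and then, are a little off and sometimes report something else, mostly with a low value. They report only what shows in the picture. A call takes as long as a camera call. They do not tell look-alikes from the thing itself.
- boxes_of(picture, name): "bbox" ([left, top, width, height] as shares, 0 to 1, of the picture: columns of its width, rows of its height, round what is visible of it).
- outline_of(picture, name): "region" (420x560 bool, what is visible of it) and "bbox" ([left, top, width, height] as shares, 0 to 1, of the picture: columns of its width, rows of its height, round what is visible of it).
The state is a dict: "clock": time; "joint_pos": joint angles; "joint_velocities": joint speeds; "joint_efforts": joint torques, N m; "tool_pos": TCP position; "ee_rot": TCP orientation; "contact_force": force on the tool from outside, world axes, zero at the start; "moment": the same for the moment, N m; "grip_width": finger opening in m; "finger_force": force on a finger pad.
Only numpy, scipy, OpenCV 4.12 (cv2) and the standard library are available. Lean on these libraries where they do the work, as an engineer would, in place of code of your own. Each camera call takes 0.05 s, during which the arm holds its last target. There are 200 camera calls.

## Working session

There is one attempt and no reset: what is moved stays moved. The work goes in short steps, Python scripts to look and compute and a tool call to move; the robot and the scene stay as the last step left them, time stands still between calls to the robot, and variables do not carry over. Pictures are saved under pics/ and viewed, at most 10 in all, crops included, and the job is handed in when it is done.

Besides the shell and the picture viewer there is one more tool, called in YAML: its name, and indented under it one key for each argument. apply_moves: Moves the arm, as the interface text tells. Its arguments: {"type":"object","properties":{"series":{"type":"array","items":{"type":"object","properties":{"grip":{"type":"number"},"x":{"type":"number"},"y":{"type":"number"},"z":{"type":"number"},"wx":{"type":"number"},"wy":{"type":"number"},"wz":{"type":"number"}}}},"newtons":{"type":"number"}},"required":["series"]}

```bash
mkdir -p pics; ls; cat > h.py <<'E'
import numpy as np, cv2
from scipy.spatial.transform import Rotation as R
from workcell import *
def ray(p,uv,pose=None):
    K=np.array(p["camera_matrix"]);k1=p["k1"]
    d=(np.array(uv,float)-K[:2,2])/[K[0,0],K[1,1]]
    s=d.copy()
    for _ in range(20): s=d/(1+k1*(s@s))
    v=np.array([*s,1])
    if "eye" in p: return np.array(p["eye"]),np.array(p["rotation"])@v
    T=np.array(p["tool_from_camera"]);Rt=R.from_quat(pose["ee_rot"]).as_matrix()
    return Rt@T[:3,3]+pose["tool_pos"],Rt@T[:3,:3]@v
def atz(p,uv,z,pose=None):
    e,v=ray(p,uv,pose); return e+v*(z-e[2])/v[2]
def proj(p,X,pose=None):
    K=np.array(p["camera_matrix"])
    if "eye" in p: c=np.array(p["rotation"]).T@(np.array(X)-p["eye"])
    else:
        T=np.array(p["tool_from_camera"]);Rt=R.from_quat(pose["ee_rot"]).as_matrix()
        c=T[:3,:3].T@(Rt.T@(np.array(X)-pose["tool_pos"])-T[:3,3])
    s=c[:2]/c[2]; s=s*(1+p["k1"]*(s@s)); return s*[K[0,0],K[1,1]]+K[:2,2]
def save(p,n): cv2.imwrite("pics/"+n,p["color"][:,:,::-1])
E
python3 - <<'E'
from h import *
print(tcp_to_grasp, get_obs())
for c in ("top","scene"):
    p=read_camera(c); save(p,c+"0.png"); print(c,p.get("eye"),p["camera_matrix"],p["k1"])
    for n in ["tray","scoop","pellet0","stage","dish_floor","filter_arm","pin_mid","pivot","bottle","red_carton","beaker"]:
        try:
            for b in outline_of(p,n)[:5]:
                bb=np.array(b["bbox"])*[560,420,560,420]; m=b["region"]; ys,xs=np.nonzero(m)
                print(n,round(b["score"],2),bb.round(0), xs.mean().round(1),ys.mean().round(1), m.sum())
        except Exception as e: print(n,e)
E
```

```text
pics
-0.0187 {'clock': 0.0, 'joint_pos': array([ 1.33303659e+00,  2.13349205e-01, -3.50449648e-02,  1.32351054e+00,
        1.66307491e-05,  1.57081458e+00]), 'joint_velocities': array([-2.07036964e-03, -1.21149554e-05,  5.05455423e-04,  1.83724588e-03,
        1.05289830e-03,  9.79448398e-04]), 'joint_efforts': array([ 1.40081836e-03, -6.86163855e+01,  4.87116373e+01,  1.75740360e-02,
        7.44873500e-05,  1.96303210e-05]), 'tool_pos': array([0.11767796, 0.48560546, 0.23082525]), 'ee_rot': array([ 1.18609102e-01,  9.92940871e-01, -5.49293790e-04, -7.39787236e-05]), 'contact_force': array([0.83746415, 0.23081936, 0.1938794 ]), 'moment': array([-0.02528686, -0.02661175, -0.07063676]), 'finger_force': 0.0, 'grip_width': 0.0857214904774949}
top [0.47008175 0.08319498 0.94834138] [[427.78124556   0.         273.82026686]
 [  0.         427.78124556 212.28306599]
 [  0.           0.           1.        ]] -0.029683168928742037
tray 0.78 [187. 215.  50. 109.] 211.3 276.6 3314
scoop 0.6 [149. 164.  39.  33.] 166.7 178.7 950
pellet0 0.55 [309. 184. 150. 117.] 375.0 240.2 12181
pellet0 0.4
[... 722 characters left out ...]
    ]] 0.0006491310532021092
tray 0.71 [261. 153.  71.  62.] 294.2 182.2 1704
scoop 0.81 [296. 169.  23.  35.] 310.8 189.2 424
scoop 0.73 [353. 175.  29.  42.] 365.1 201.2 680
stage 0.65 [131. 206. 139.  99.] 206.5 252.1 6870
dish_floor 0.8 [134. 206. 136.  98.] 206.1 251.7 6933
dish_floor 0.73 [129. 225.  86.  49.] 168.0 249.3 1637
filter_arm 0.83 [130. 224.  83.  49.] 166.6 249.0 1601
pin_mid 0.68 [132. 225.  80.  46.] 166.4 248.7 1558
pivot 0.88 [130. 209. 140.  96.] 206.7 251.7 6842
bottle 0.69 [355. 151.  17.  25.] 364.2 161.5 322
red_carton 0.8 [295. 249.  51.  44.] 317.4 270.6 1304
red_carton 0.23 [131. 207. 141.  98.] 206.2 251.8 7000
beaker 0.75 [321. 135.  21.  29.] 331.1 147.7 442
```

```bash
python3 - <<'E'
import cv2
a=cv2.imread("pics/top0.png")[100:340,80:480]
cv2.imwrite("pics/top0z.png",cv2.resize(a,(800,480),interpolation=cv2.INTER_CUBIC))
a=cv2.imread("pics/scene0.png")[120:320,120:400]
cv2.imwrite("pics/sc0z.png",cv2.resize(a,(784,560),interpolation=cv2.INTER_CUBIC))
E
```

```text
(no output)
```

View pics/top0z.png

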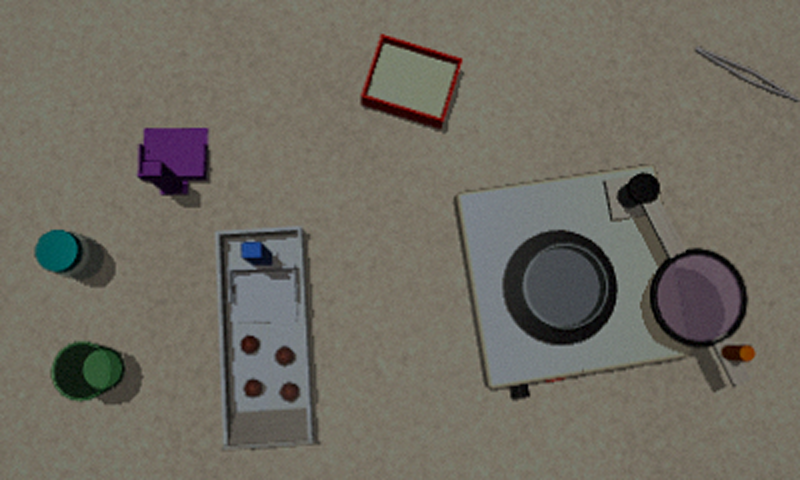

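View pics/sc0z.png

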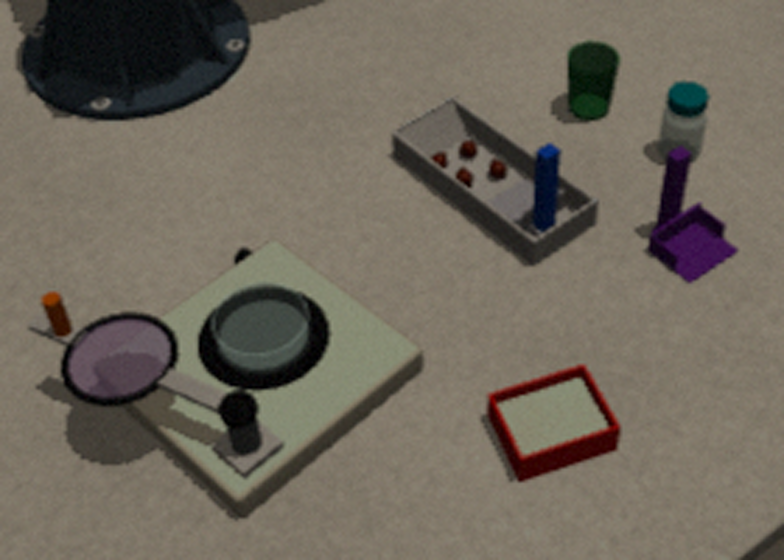

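The top view shows the blue scoop at crop (255,250), with its lip line at about (268,322). The pellets are at (250,345), (285,355), (254,388) and (290,392), and the ramp is at the bottom of the tray. The dish is near (563,287), the pin top near (747,353), and the pivot near (643,187). The purple scoop is a decoy.

```bash
cat > fit.py <<'E'
from h import *
from scipy.optimize import least_squares
def fitpose(p,model,pix,x0):
    def f(q):
        c,s=np.cos(q[2]),np.sin(q[2])
        return np.concatenate([proj(p,[q[0]+c*m[0]-s*m[1],q[1]+s*m[0]+c*m[1],m[2]])-u for m,u in zip(model,pix)])
    r=least_squares(f,x0); return r.x,np.abs(r.fun).max()
E
python3 - <<'E'
from fit import *
p=read_camera("top"); s=read_camera("scene")
up=lambda a:[(80+u/2,100+v/2) for u,v in a]
for u in up([(0,0),(800,0),(0,480)]): print(atz(p,u,0).round(3))
tr=[(u[0],u[1]) for u in up([(217,231),(302,229),(316,443),(225,447)])]
# x: tray spans -128..+99
M=[(.099,.046,.036),(.099,-.046,.036),(-.128,-.046,.036),(-.128,.046,.036)]
print("tray",fitpose(p,M,tr,[.35,.2,0]))
sp=up([(457,193),(653,166),(717,352),(491,386)])
S=[(.1195,.0945,.035),(.1195,-.1305,.035),(-.0955,-.1305,.035),(-.0955,.0945,.035)]
print("stage",fitpose(p,S,sp,[.45,-.1,0]))
print("stage dish c z.063",atz(p,up([(563,287)])[0],.05), "pivot",atz(p,up([(643,187)])[0],.098))
print("pintop",atz(p,up([(747,353)])[0],.139))
for pic,nm in ((p,"top"),(s,"scene")):
    c=cv2.cvtColor(pic["color"],cv2.COLOR_RGB2HSV)
    def comps(lo,hi,mn,t):
        m=cv2.inRange(c,lo,hi); n,l,st,ce=cv2.connectedComponentsWithStats(m)
        for i in range(1,n):
            if st[i,4]>=mn: print(nm,t,st[i],ce[i].round(1), atz(pic,ce[i],.013).round(4))
    comps((110,120,40),(125,255,255),15,"blue"); comps((0,100,30),(9,255,255),15,"red"); comps((9,170,90),(20,255,255),5,"orange")
c=cv2.cvtColor(p["color"],cv2.COLOR_RGB2HSV)[215:240,195:222]
print(c[:,:,2][:22:1,:])
E
```

```text
Traceback (most recent call last):
  File "h.py", line 14, in atz
    e,v=ray(p,uv,pose); return e+v*(z-e[2])/v[2]
        ~~~^^^^^^^^^^^
  File "h.py", line 10, in ray
    if "eye" in p: return np.array(p["eye"]),np.array(p["rotation"])@v
                                             ~~~~~~~~~~~~~~~~~~~~~~~^~
ValueError: matmul: Input operand 1 has a mismatch in its core dimension 0, with gufunc signature (n?,k),(k,m?)->(n?,m?) (size 3 is different from 4)
```

```bash
sed -i 's/np.array(p\["rotation"\])/R.from_quat(p["rotation"]).as_matrix()/' h.py
cat > m.py <<'E'
from fit import *
p=read_camera("top"); s=read_camera("scene")
up=lambda a:[(80+u/2,100+v/2) for u,v in a]
for u in up([(0,0),(800,0),(0,480)]): print(atz(p,u,0).round(3))
tr=[(u[0],u[1]) for u in up([(217,231),(302,229),(316,443),(225,447)])]
M=[(.099,.046,.036),(.099,-.046,.036),(-.128,-.046,.036),(-.128,.046,.036)]
print("tray",fitpose(p,M,tr,[.35,.2,0]))
sp=up([(457,193),(653,166),(717,352),(491,386)])
S=[(.1195,.0945,.035),(.1195,-.1305,.035),(-.0955,-.1305,.035),(-.0955,.0945,.035)]
print("stage",fitpose(p,S,sp,[.45,-.1,0]))
print("stage dish c z.063",atz(p,up([(563,287)])[0],.05), "pivot",atz(p,up([(643,187)])[0],.098))
print("pintop",atz(p,up([(747,353)])[0],.139))
for pic,nm in ((p,"top"),(s,"scene")):
    c=cv2.cvtColor(pic["color"],cv2.COLOR_RGB2HSV)
    def comps(lo,hi,mn,t):
        m=cv2.inRange(c,lo,hi); n,l,st,ce=cv2.connectedComponentsWithStats(m)
        for i in range(1,n):
            if st[i,4]>=mn: print(nm,t,st[i],ce[i].round(1), atz(pic,ce[i],.013).round(4))
    comps((110,120,40),(125,255,255),15,"blue"); comps((0,100,30),(9,255,255),15,"red"); comps((9,170,90),(20,255,255),5,"orange")
c=cv2.cvtColor(p["color"],cv2.COLOR_RGB2HSV)[218:234,198:218]
print(c[:,:,2]*(c[:,:,1]>100))
E
python3 m.py
```

```text
[0.856 0.502 0.   ]
[ 0.873 -0.437  0.   ]
[0.319 0.467 0.   ]
tray (array([0.4887002 , 0.18418537, 0.06975972]), np.float64(1.14075008250731))
stage (array([ 0.52843462, -0.13839846,  0.18520975]), np.float64(7.4741033831342065))
stage dish c z.063 [ 0.52707174 -0.13121659  0.05      ] pivot [ 0.62670915 -0.20466904  0.098     ]
pintop [ 0.45947128 -0.28620557  0.139     ]
top blue [205 221   6   8  21] [208.3 225. ] [0.5675 0.197  0.013 ]
top red [260 117  51  48 488] [284.7 142.1] [0.7573 0.0298 0.013 ]
top red [201 268   8   9  49] [204.3 271.8] [0.4659 0.2031 0.013 ]
top red [442 273   8   7  31] [445.7 275.8] [ 0.4593 -0.3262  0.013 ]
top red [218 274   9   8  46] [221.7 277.3] [0.4543 0.1655 0.013 ]
top red [203 290   8   8  48] [206.1 293.7] [0.4194 0.198  0.013 ]
top red [221 292   8   8  48] [224.4 295.4] [0.4159 0.1589 0.013 ]
top orange [450 273   7   8  43] [453.2 276.1] [ 0.4586 -0.343   0.013 ]
scene blue [ 5 79 18  9 82] [13.6 82.8] [-0.7099 -0.3438  0.013 ]
scene blue [312 172   8  23  75] [315.9 182.3] [0.509  0.2407 0.013 ]
scene red [285 170   5   5  20] [287.2 17
[... 1114 characters left out ...]
   0   0
    0   0]
 [  0   0   0 130 139 143 141 142 142 141 140 148  93  34  30  26  25  56
    0   0]
 [  0   0   0 127 141 141 141 148 141 141 144 147  87  31  24  28  32  23
    0   0]
 [  0   0   0 116 115 112 110 116 112 113 110 111  73  28  28  32  26  28
    0   0]
 [  0   0   0   0   0  25  18  25  24  20  24  21  25  31  26  29  29  31
    0   0]
 [  0   0   0   0   0   0  42  30  34  33  30  30  23  31  32  36  25  31
    0   0]
 [  0   0   0   0   0   0   0   0  26  29  32  34  36  25  31  27  29  22
    0   0]
 [  0   0   0   0   0   0   0   0   0   0   0   0   0   0   0   0   0   0
    0   0]
 [  0   0   0   0   0   0   0   0   0   0   0   0   0   0   0   0   0   0
    0   0]]
```

```bash
cat >> fit.py <<'E'
G=0.0187
def tool_rot(yaw,tilt=0.):
    """tool y = scoop +x at yaw, pointing down; tilt>0 = lip up (handle top leans to scoop +x)"""
    Rz=R.from_euler('z',yaw); tl=R.from_euler('y',tilt)
    M=np.array([[0,1,0],[1,0,0],[0,0,-1]]).astype(float) # cols: tool x=scoop y, tool y=scoop x, z=-z
    return Rz*tl*R.from_matrix(M)
def rows(obs,tgts):
    R0=R.from_quat(obs["ee_rot"]);p0=obs["tool_pos"]
    for P,Rt in tgts:
        d=R0.inv().apply(np.array(P)-p0)*100; w=(R0.inv()*Rt).as_rotvec()
        print('{"x":%.2f,"y":%.2f,"z":%.2f,"wx":%.3f,"wy":%.3f,"wz":%.3f}'%(*d,*w))
def scoop_tcp(lip,yaw,tilt,off=(0,0,0)):
    """TCP for lip world pos; off = (dx,dz,dtilt): grip point error in scoop frame"""
    S=R.from_euler('z',yaw)*R.from_euler('y',tilt)
    return np.array(lip)+S.apply([.068+off[0],0,.089+off[1]-G]),tool_rot(yaw,tilt+off[2])
E
python3 - <<'E'
from fit import *
p=read_camera("top"); h=atz(p,(205.3,224.5),.113); print("handle",h)
print(atz(p,(80+563/2,100+287/2),.063))
for u in [(237,323),(300,322)]: print("lip",atz(p,(80+u[0]/2,100+u[1]/2),.0045))
o=get_obs(); rows(o,[([h[0],h[1],.20],tool_rot(.07))])
E
```

```text
handle [0.55802978 0.1907064  0.113     ]
[ 0.52624703 -0.12811382  0.063     ]
lip [0.48809626 0.21736888 0.0045    ]
lip [0.48965074 0.14872747 0.0045    ]
{"x":-49.74,"y":-18.32,"z":3.13,"wx":-0.000,"wy":-0.000,"wz":1.263}
```

apply_moves:
  series:
    - {"x": -49.7, "y": -18.3, "z": 3.1, "wz": 1.263, "grip": 6}
    - {"x": -49.7, "y": -18.3, "z": 3.1, "wz": 1.263}
    - {"x": -49.7, "y": -18.3, "z": 3.1, "wz": 1.263}
    - {"x": -49.7, "y": -18.3, "z": 3.1, "wz": 1.263}
    - {"x": -49.7, "y": -18.3, "z": 3.1, "wz": 1.263}
    - {"x": -49.7, "y": -18.3, "z": 3.1, "wz": 1.263}
    - {"x": -49.7, "y": -18.3, "z": 3.1, "wz": 1.263}
    - {"x": -49.7, "y": -18.3, "z": 3.1, "wz": 1.263}

```text
invalid input
```

```bash
python3 - <<'E'
from fit import *
o=get_obs(); print(o["clock"],o["tool_pos"],o["joint_pos"],R.from_quat(o["ee_rot"]).as_matrix().round(3),o["grip_width"])
rows(o,[([.558,.1907,.20],tool_rot(.07))])
E
```

```text
1.45 [0.11775962 0.48592271 0.23129537] [ 1.33302472e+00  2.12925050e-01 -3.43948232e-02  1.32349875e+00
  2.07372598e-05  1.57078969e+00] [[-0.972  0.236 -0.   ]
 [ 0.236  0.972 -0.   ]
 [ 0.    -0.    -1.   ]] 0.08549331775805923
{"x":-49.74,"y":-18.32,"z":3.13,"wx":-0.000,"wy":-0.000,"wz":1.263}
```

apply_moves:
  newtons: 100
  series:
    - {"grip": 6, "x": -49.7, "y": -18.3, "z": 3.1, "wx": 0, "wy": 0, "wz": 1.263}
    - {"grip": 6, "x": -49.7, "y": -18.3, "z": 3.1, "wx": 0, "wy": 0, "wz": 1.263}
    - {"grip": 6, "x": -49.7, "y": -18.3, "z": 3.1, "wx": 0, "wy": 0, "wz": 1.263}
    - {"grip": 6, "x": -49.7, "y": -18.3, "z": 3.1, "wx": 0, "wy": 0, "wz": 1.263}
    - {"grip": 6, "x": -49.7, "y": -18.3, "z": 3.1, "wx": 0, "wy": 0, "wz": 1.263}
    - {"grip": 6, "x": -49.7, "y": -18.3, "z": 3.1, "wx": 0, "wy": 0, "wz": 1.263}
    - {"grip": 6, "x": -49.7, "y": -18.3, "z": 3.1, "wx": 0, "wy": 0, "wz": 1.263}
    - {"grip": 6, "x": -49.7, "y": -18.3, "z": 3.1, "wx": 0, "wy": 0, "wz": 1.263}

```text
clock: 2.25
tool_pos: [0.451, 0.262, 0.208]
ee_rot: [0.661, 0.75, 0.0, 0.0]
contact_force: [0.3, 1.3, 0.8]
grip_width: 0.06
finger_force: 0.0
```

```bash
python3 - <<'E'
from fit import *
o=get_obs(); print(o["clock"],o["tool_pos"],o["joint_pos"],R.from_quat(o["ee_rot"]).as_matrix().round(3),o["grip_width"])
rows(o,[([.558,.1907,.20],tool_rot(.07))])
E
```

```text
2.25 [0.4510106  0.26201136 0.20800876] [ 5.26250972e-01  2.62002641e-01 -2.99032695e-02  1.27838690e+00
  6.28038623e-05  1.97039215e+00] [[-0.126  0.992  0.   ]
 [ 0.992  0.126  0.   ]
 [ 0.     0.    -1.   ]] 0.06003914090320652
{"x":-8.43,"y":9.71,"z":0.80,"wx":0.000,"wy":-0.000,"wz":0.057}
```

apply_moves:
  series:
    - {"grip": 6, "x": -8.4, "y": 9.7, "z": 0.8, "wx": 0, "wy": 0, "wz": 0.057}
    - {"grip": 6, "x": -8.4, "y": 9.7, "z": 0.8, "wx": 0, "wy": 0, "wz": 0.057}
    - {"grip": 6, "x": -8.4, "y": 9.7, "z": 0.8, "wx": 0, "wy": 0, "wz": 0.057}
    - {"grip": 6, "x": -8.4, "y": 9.7, "z": 0.8, "wx": 0, "wy": 0, "wz": 0.057}
    - {"grip": 6, "x": -8.4, "y": 9.7, "z": 0.8, "wx": 0, "wy": 0, "wz": 0.057}

```text
clock: 2.75
tool_pos: [0.5568, 0.1928, 0.1995]
ee_rot: [0.68, 0.733, -0.0, -0.0]
contact_force: [-0.4, 1.8, 0.6]
grip_width: 0.0601
finger_force: 0.0
```

```bash
python3 - <<'E'
from fit import *
o=get_obs(); p=read_camera("wrist"); save(p,"w1.png")
print(o["clock"],o["tool_pos"],o["joint_pos"],o["contact_force"])
c=cv2.cvtColor(p["color"],cv2.COLOR_RGB2HSV)
m=cv2.inRange(c,(110,120,40),(125,255,255)); n,l,st,ce=cv2.connectedComponentsWithStats(m)
for i in range(1,n):
  if st[i,4]>50: print(st[i],ce[i])
print(proj(p,[.558,.1907,.113],o),proj(p,[.489,.1835,.0045],o), p["tool_from_camera"])
E
```

```text
2.75 [0.55681863 0.19276295 0.19954764] [3.33188011e-01 4.07321943e-01 1.52546567e-01 1.31676254e+00
 1.59097669e-04 1.82920235e+00] [-0.35092832  1.76576732  0.58412539]
[269 201  19  23 362] [278.33149171 212.04972376]
[276.84210855 215.06656199] [217.30688703 186.5250067 ] [[-1.49692951e-04 -9.55321427e-01 -2.95568856e-01  7.61219780e-02]
 [ 9.99999988e-01 -1.35459448e-04 -6.86325250e-05  1.17984387e-03]
 [ 2.55285278e-05 -2.95568863e-01  9.55321436e-01 -1.42727625e-01]
 [ 0.00000000e+00  0.00000000e+00  0.00000000e+00  1.00000000e+00]]
```

View pics/w1.png

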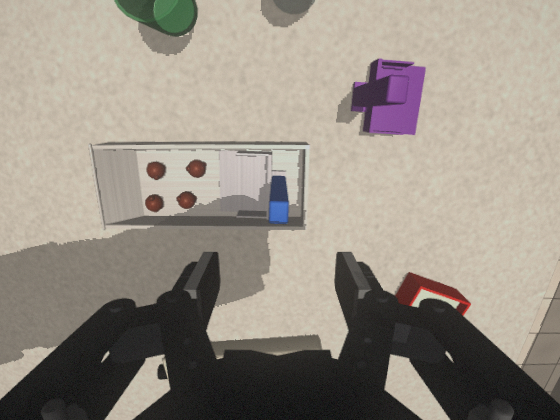

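```bash
python3 - <<'E'
from fit import *
import fit
o=get_obs(); p=read_camera("wrist")
c=cv2.cvtColor(p["color"],cv2.COLOR_RGB2HSV)
m=cv2.inRange(c,(110,120,110),(125,255,255)); r=cv2.minAreaRect(np.argwhere(m>0)[:,::-1].astype(np.float32)); print("top",r, atz(p,r[0],.113,o), "scale-check")
for u in [(92,145),(308,144),(306,230),(104,229)]: print("rim",atz(p,u,.036,o).round(4))
pts=cv2.boxPoints(r); print([atz(p,q,.113,o)[:2].round(4) for q in pts])
for u in [(220,151),(221,216),(238,152),(271,153)]: print("lip etc",atz(p,u,.0045,o).round(4))
a=p["color"][130:245,80:330]; cv2.imwrite("pics/w1z.png",cv2.resize(a,(800,368),interpolation=cv2.INTER_CUBIC)[:,:,::-1])
E
```

```text
top ((279.0, 212.0), (22.0, 18.0), 90.0) [0.55914064 0.19393884 0.113     ] scale-check
rim [0.3624 0.2268 0.036 ]
rim [0.5852 0.2431 0.036 ]
rim [0.5929 0.1501 0.036 ]
rim [0.3667 0.1335 0.036 ]
[array([0.5512, 0.2026]), array([0.5656, 0.2037]), array([0.5672, 0.185 ]), array([0.5525, 0.1839])]
lip etc [0.4908 0.2253 0.0045]
lip etc [0.4936 0.148  0.0045]
lip etc [0.5111 0.2256 0.0045]
lip etc [0.5482 0.2272 0.0045]
```

View pics/w1z.png

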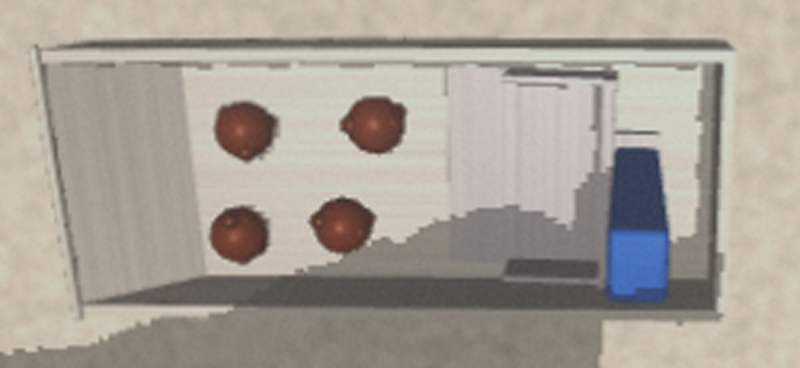

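apply_moves:
  series:
    - {"grip": 6, "x": -0.06, "y": 0.17, "z": 5, "wx": 0, "wy": 0, "wz": 0}
    - {"grip": 6, "x": -0.06, "y": 0.17, "z": 9, "wx": 0, "wy": 0, "wz": 0}
    - {"grip": 6, "x": -0.06, "y": 0.17, "z": 12.5, "wx": 0, "wy": 0, "wz": 0}
    - {"grip": 6, "x": -0.06, "y": 0.17, "z": 12.5, "wx": 0, "wy": 0, "wz": 0}
    - {"grip": 3, "x": -0.06, "y": 0.17, "z": 12.5, "wx": 0, "wy": 0, "wz": 0}
    - {"grip": 1, "x": -0.06, "y": 0.17, "z": 12.5, "wx": 0, "wy": 0, "wz": 0}
    - {"grip": 1, "x": -0.06, "y": 0.17, "z": 12.5, "wx": 0, "wy": 0, "wz": 0}
    - {"grip": 1, "x": -0.06, "y": 0.17, "z": 12.5, "wx": 0, "wy": 0, "wz": 0}

```text
clock: 3.65
tool_pos: [0.5592, 0.1932, 0.0772]
ee_rot: [0.68, 0.734, 0.001, 0.0]
contact_force: [-5.3, 0.1, 15.1]
grip_width: 0.0149
finger_force: 97.8
```

```bash
python3 - <<'E'
from fit import *
o=get_obs(); print({k:np.round(v,4) for k,v in o.items()})
E
```

```text
{'clock': np.float64(3.65), 'joint_pos': array([ 3.3250e-01,  4.6760e-01, -7.1400e-02,  1.0293e+00,  3.0000e-04,
        1.8271e+00]), 'joint_velocities': array([ 0.0003, -0.0004,  0.0002, -0.0032,  0.0017,  0.0005]), 'joint_efforts': array([-9.25100e-01, -8.01627e+01,  4.34264e+01, -2.57660e+00,
       -6.00400e-01,  6.40000e-03]), 'tool_pos': array([0.5592, 0.1932, 0.0772]), 'ee_rot': array([6.797e-01, 7.335e-01, 1.200e-03, 4.000e-04]), 'contact_force': array([-5.2744,  0.0796, 15.1448]), 'moment': array([-0.1063,  1.3657, -0.0114]), 'finger_force': np.float64(97.8186), 'grip_width': np.float64(0.0149)}
```

apply_moves:
  series:
    - {"grip": 1, "x": 0, "y": -0.5, "z": -0.15, "wx": 0, "wy": 0, "wz": 0}
    - {"grip": 1, "x": 0, "y": -1.6, "z": -0.18, "wx": 0, "wy": 0, "wz": 0}
    - {"grip": 1, "x": 0, "y": -2.8, "z": -0.18, "wx": 0, "wy": 0, "wz": 0}
    - {"grip": 1, "x": 0, "y": -4.0, "z": -0.18, "wx": 0, "wy": 0, "wz": 0}
    - {"grip": 1, "x": 0, "y": -5.2, "z": -0.18, "wx": 0, "wy": 0, "wz": 0}
    - {"grip": 1, "x": 0, "y": -6.4, "z": -0.18, "wx": 0, "wy": 0, "wz": 0}
    - {"grip": 1, "x": 0, "y": -7.6, "z": -0.18, "wx": 0, "wy": 0, "wz": 0}
    - {"grip": 1, "x": 0, "y": -8.6, "z": -0.18, "wx": 0, "wy": 0, "wz": 0}

```text
clock: 4.45
tool_pos: [0.4724, 0.1862, 0.0775]
ee_rot: [0.68, 0.733, 0.0, 0.0]
contact_force: [0.8, -0.2, -2.4]
grip_width: 0.0147
finger_force: 97.3
```

```bash
python3 - <<'E'
from fit import *
o=get_obs(); print({k:np.round(v,4) for k,v in o.items()})
p=read_camera("wrist"); a=p["color"][100:260,60:340]; cv2.imwrite("pics/w2.png",cv2.resize(a,(784,448),interpolation=cv2.INTER_CUBIC)[:,:,::-1])
E
```

```text
{'clock': np.float64(4.45), 'joint_pos': array([ 0.3755,  0.3103, -0.3072,  0.9522, -0.    ,  1.8703]), 'joint_velocities': array([ 5.600e-02, -1.747e-01, -2.529e-01, -8.040e-02,  1.000e-04,
        5.530e-02]), 'joint_efforts': array([-7.09700e-01, -7.12826e+01,  4.57214e+01,  5.20600e-01,
        5.19000e-02, -1.30900e-01]), 'tool_pos': array([0.4724, 0.1862, 0.0775]), 'ee_rot': array([6.797e-01, 7.335e-01, 5.000e-04, 2.000e-04]), 'contact_force': array([ 0.813 , -0.2326, -2.3685]), 'moment': array([ 0.034 , -0.1145, -0.0398]), 'finger_force': np.float64(97.332), 'grip_width': np.float64(0.0147)}
```

View pics/w2.png

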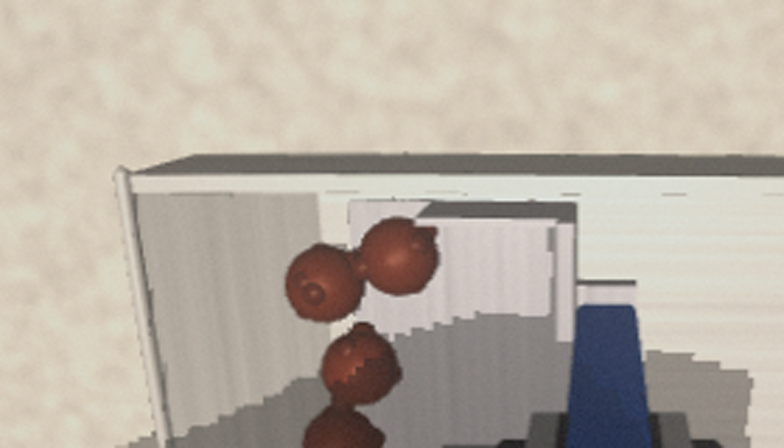

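```bash
cat > sc.py <<'E'
from fit import *
o=get_obs(); yaw=.0755
S=R.from_euler('z',yaw); lip0=o["tool_pos"]-S.apply([.068,0,.0733])
t=[]
for s,z,th in [(.6,-.03,0),(1.05,-.03,0),(1.7,.6,.04),(2.4,1.3,.11),(3.1,2.0,.2),(3.8,2.7,.29),(4.4,3.4,.36),(4.5,4.2,.38)]:
    t.append(scoop_tcp(lip0+S.apply([-s/100,0,z/100]),yaw,th,(0,.003,0)))
rows(o,t)
E
python3 sc.py
```

```text
{"x":0.00,"y":-0.60,"z":0.03,"wx":-0.000,"wy":-0.000,"wz":0.001}
{"x":0.00,"y":-1.05,"z":0.03,"wx":-0.000,"wy":-0.000,"wz":0.001}
{"x":0.00,"y":-1.41,"z":-0.32,"wx":0.040,"wy":-0.000,"wz":0.001}
{"x":0.00,"y":-1.64,"z":-0.51,"wx":0.110,"wy":-0.000,"wz":0.001}
{"x":0.00,"y":-1.78,"z":-0.50,"wx":0.200,"wy":0.000,"wz":0.001}
{"x":0.00,"y":-1.99,"z":-0.45,"wx":0.290,"wy":0.000,"wz":0.001}
{"x":0.00,"y":-2.25,"z":-0.53,"wx":0.360,"wy":0.000,"wz":0.001}
{"x":0.00,"y":-2.27,"z":-1.15,"wx":0.380,"wy":0.000,"wz":0.001}
```

apply_moves:
  series:
    - {"grip": 1, "x": 0, "y": -0.6, "z": 0.03, "wx": 0, "wy": 0, "wz": 0}
    - {"grip": 1, "x": 0, "y": -1.05, "z": 0.03, "wx": 0, "wy": 0, "wz": 0}
    - {"grip": 1, "x": 0, "y": -1.41, "z": -0.32, "wx": 0.04, "wy": 0, "wz": 0}
    - {"grip": 1, "x": 0, "y": -1.64, "z": -0.51, "wx": 0.11, "wy": 0, "wz": 0}
    - {"grip": 1, "x": 0, "y": -1.78, "z": -0.5, "wx": 0.2, "wy": 0, "wz": 0}
    - {"grip": 1, "x": 0, "y": -1.99, "z": -0.45, "wx": 0.29, "wy": 0, "wz": 0}
    - {"grip": 1, "x": 0, "y": -2.25, "z": -0.53, "wx": 0.36, "wy": 0, "wz": 0}
    - {"grip": 1, "x": 0, "y": -2.27, "z": -1.15, "wx": 0.38, "wy": 0, "wz": 0}

```text
clock: 5.3
tool_pos: [0.45, 0.1842, 0.0868]
ee_rot: [0.667, 0.72, -0.141, -0.13]
contact_force: [-1.2, -0.2, -1.5]
grip_width: 0.0148
finger_force: 98.4
```

```bash
python3 - <<'E'
from fit import *
o=get_obs(); print({k:np.round(v,4) for k,v in o.items()})
p=read_camera("wrist"); a=p["color"][60:300,40:400]; cv2.imwrite("pics/w3.png",cv2.resize(a,(792,528),interpolation=cv2.INTER_CUBIC)[:,:,::-1])
E
```

```text
{'clock': np.float64(5.3), 'joint_pos': array([0.3278, 0.604 , 0.0935, 1.4346, 0.0934, 1.8057]), 'joint_velocities': array([-0.0174,  0.0947,  0.2844,  0.3387,  0.03  , -0.0307]), 'joint_efforts': array([ -0.396 , -94.585 ,  41.6924,   5.37  ,   0.6232,  -0.1016]), 'tool_pos': array([0.45  , 0.1842, 0.0868]), 'ee_rot': array([ 0.6674,  0.7196, -0.1406, -0.1299]), 'contact_force': array([-1.1741, -0.2355, -1.534 ]), 'moment': array([ 0.0859, -0.5241,  0.0198]), 'finger_force': np.float64(98.3994), 'grip_width': np.float64(0.0148)}
```

View pics/w3.png

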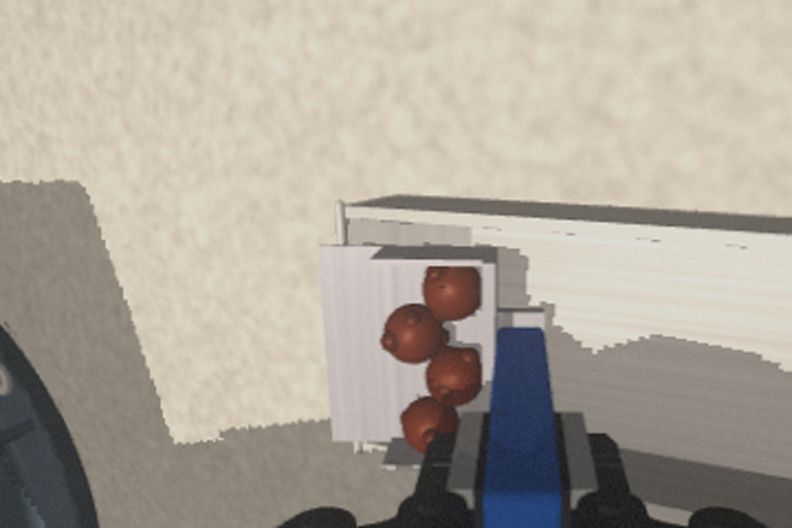

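```bash
cat > tr.py <<'E'
from fit import *
o=get_obs(); yaw=.0755; off=(0,.003,0)
Rt=R.from_quat(o["ee_rot"]); 
S=R.from_euler('z',yaw)*R.from_euler('y',.38); lip0=o["tool_pos"]-S.apply([.068,0,.0733]); print("lip",lip0)
goal=np.array([.547,-.1285,.125]); d=goal-lip0
zs=[.012,.032,.056,.074,.083,.083]; ls=[0,0,0,.02,.06,.12,.2,.29]
t=[]
for i in range(8):
    f=ls[i]; L=lip0+np.array([d[0]*f,d[1]*f,zs[min(i,5)]]); t.append(scoop_tcp(L,yaw,.37,off))
rows(o,t)
E
python3 tr.py
```

```text
lip [0.3602874  0.17747909 0.04498822]
{"x":-0.00,"y":-0.52,"z":-1.18,"wx":-0.014,"wy":0.000,"wz":-0.000}
{"x":-0.00,"y":-1.27,"z":-3.03,"wx":-0.014,"wy":0.000,"wz":-0.000}
{"x":-0.00,"y":-2.17,"z":-5.26,"wx":-0.014,"wy":0.000,"wz":-0.000}
{"x":-0.64,"y":-2.54,"z":-7.05,"wx":-0.014,"wy":0.000,"wz":-0.000}
{"x":-1.92,"y":-2.28,"z":-8.13,"wx":-0.014,"wy":0.000,"wz":-0.000}
{"x":-3.83,"y":-1.37,"z":-8.49,"wx":-0.014,"wy":0.000,"wz":-0.000}
{"x":-6.39,"y":-0.16,"z":-8.98,"wx":-0.014,"wy":0.000,"wz":-0.000}
{"x":-9.26,"y":1.20,"z":-9.53,"wx":-0.014,"wy":0.000,"wz":-0.000}
```

apply_moves:
  series:
    - {"grip": 1, "x": 0, "y": -0.5, "z": -1.2, "wx": 0, "wy": 0, "wz": 0}
    - {"grip": 1, "x": 0, "y": -1.3, "z": -3.0, "wx": 0, "wy": 0, "wz": 0}
    - {"grip": 1, "x": 0, "y": -2.2, "z": -5.3, "wx": 0, "wy": 0, "wz": 0}
    - {"grip": 1, "x": -0.6, "y": -2.5, "z": -7.0, "wx": 0, "wy": 0, "wz": 0}
    - {"grip": 1, "x": -1.9, "y": -2.3, "z": -8.1, "wx": 0, "wy": 0, "wz": 0}
    - {"grip": 1, "x": -3.8, "y": -1.4, "z": -8.5, "wx": 0, "wy": 0, "wz": 0}
    - {"grip": 1, "x": -6.4, "y": -0.2, "z": -9.0, "wx": 0, "wy": 0, "wz": 0}
    - {"grip": 1, "x": -9.3, "y": 1.2, "z": -9.5, "wx": 0, "wy": 0, "wz": 0}

```text
clock: 6.15
tool_pos: [0.5038, 0.094, 0.1725]
ee_rot: [0.667, 0.721, -0.138, -0.128]
contact_force: [-0.1, 0.0, -1.9]
grip_width: 0.0147
finger_force: 98.2
```

```bash
cat > tr2.py <<'E'
from fit import *
o=get_obs(); yaw=.0755; off=(0,.003,0); print(o["tool_pos"],o["joint_pos"],o["contact_force"])
S=R.from_euler('z',yaw)*R.from_euler('y',.375); lip0=o["tool_pos"]-S.apply([.068,0,.0733]); print("lip",lip0)
goal=np.array([.547,-.1285,.115]); d=goal-lip0
t=[scoop_tcp(lip0+d*f,yaw,.37,off) for f in [.13,.27,.42,.57,.71,.83,.93,1]]
rows(o,t)
E
python3 tr2.py
```

```text
[0.50375086 0.0939688  0.17250374] [0.16446495 0.62392918 0.35023722 1.67488312 0.03240244 1.65231271] [-0.09925168  0.00748037 -1.86813891]
lip [0.4138853  0.08717103 0.12920407]
{"x":-2.93,"y":1.43,"z":-0.42,"wx":-0.009,"wy":0.000,"wz":0.001}
{"x":-6.08,"y":3.02,"z":-0.84,"wx":-0.009,"wy":0.000,"wz":0.001}
{"x":-9.46,"y":4.72,"z":-1.29,"wx":-0.009,"wy":0.000,"wz":0.001}
{"x":-12.84,"y":6.42,"z":-1.73,"wx":-0.009,"wy":0.000,"wz":0.001}
{"x":-15.99,"y":8.00,"z":-2.15,"wx":-0.009,"wy":0.000,"wz":0.001}
{"x":-18.70,"y":9.36,"z":-2.51,"wx":-0.009,"wy":0.000,"wz":0.001}
{"x":-20.95,"y":10.49,"z":-2.80,"wx":-0.009,"wy":0.000,"wz":0.001}
{"x":-22.52,"y":11.28,"z":-3.01,"wx":-0.009,"wy":0.000,"wz":0.001}
```

apply_moves:
  series:
    - {"grip": 1, "x": -2.9, "y": 1.4, "z": -0.4, "wx": 0, "wy": 0, "wz": 0}
    - {"grip": 1, "x": -6.1, "y": 3.0, "z": -0.8, "wx": 0, "wy": 0, "wz": 0}
    - {"grip": 1, "x": -9.5, "y": 4.7, "z": -1.3, "wx": 0, "wy": 0, "wz": 0}
    - {"grip": 1, "x": -12.8, "y": 6.4, "z": -1.7, "wx": 0, "wy": 0, "wz": 0}
    - {"grip": 1, "x": -16.0, "y": 8.0, "z": -2.15, "wx": 0, "wy": 0, "wz": 0}
    - {"grip": 1, "x": -18.7, "y": 9.4, "z": -2.5, "wx": 0, "wy": 0, "wz": 0}
    - {"grip": 1, "x": -21.0, "y": 10.5, "z": -2.8, "wx": 0, "wy": 0, "wz": 0}
    - {"grip": 1, "x": -22.5, "y": 11.3, "z": -3.0, "wx": 0, "wy": 0, "wz": 0}

```text
clock: 6.95
tool_pos: [0.6358, -0.1229, 0.1572]
ee_rot: [0.668, 0.72, -0.138, -0.128]
contact_force: [-69.2, 10.9, 22.8]
grip_width: 0.0151
finger_force: 98.4
```

```bash
cat > d.py <<'E'
from fit import *
o=get_obs(); yaw=.0755; off=(0,.003,0); print(o["tool_pos"],o["joint_pos"],o["contact_force"],o["finger_force"])
Rt=R.from_quat(o["ee_rot"]); print((tool_rot(yaw,.37).inv()*Rt).as_rotvec().round(3))
S=R.from_euler('z',yaw)*R.from_euler('y',.37); lip0=o["tool_pos"]-S.apply([.068,0,.0733]); print("lip",lip0)
p=read_camera("wrist"); save(p,"w4.png")
for n,X in (("dish c",[.5265,-.13,.063]),("lip",lip0)): print(n,proj(p,X,o))
E
python3 d.py
```

```text
[ 0.63579041 -0.12292809  0.15720817] [-0.15047626  1.07025938  1.16719359  2.03723464 -0.08320197  1.36152713] [-69.24682002  10.94777593  22.83100418] 98.37121725082397
[ 0.008 -0.     0.001]
lip [ 0.54614185 -0.12970944  0.11345842]
dish c [204.92467756 197.39802124]
lip [188.46939945 217.57856261]
```

View pics/w4.png

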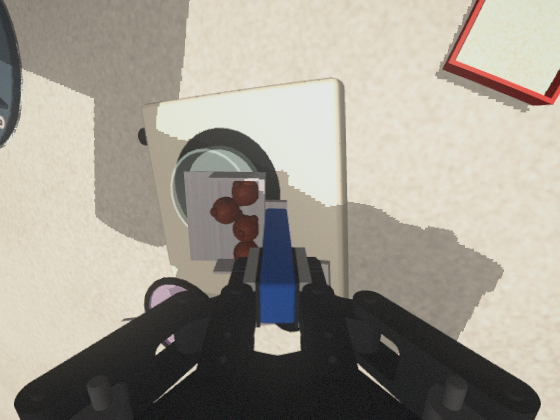

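```bash
cat > d2.py <<'E'
from fit import *
o=get_obs(); yaw=.0755; off=(0,.003,0)
S=R.from_euler('z',yaw)*R.from_euler('y',.37); lip0=o["tool_pos"]-S.apply([.068,0,.0733])
g=[(.34,.113),(.25,.109),(.16,.102),(.08,.094),(0,.087),(-.1,.082),(-.22,.082),(-.35,.082)]
rows(o,[scoop_tcp([.549,-.129,z],yaw,th,off) for th,z in g])
E
python3 d2.py
```

```text
{"x":0.29,"y":-0.34,"z":-0.36,"wx":-0.032,"wy":0.002,"wz":-0.003}
{"x":0.29,"y":-0.90,"z":-0.55,"wx":-0.122,"wy":0.002,"wz":-0.003}
{"x":0.29,"y":-1.40,"z":-0.39,"wx":-0.212,"wy":0.002,"wz":-0.003}
{"x":0.29,"y":-1.81,"z":-0.03,"wx":-0.292,"wy":0.002,"wz":-0.003}
{"x":0.29,"y":-2.29,"z":0.30,"wx":-0.372,"wy":0.002,"wz":-0.002}
{"x":0.28,"y":-3.06,"z":0.45,"wx":-0.472,"wy":0.003,"wz":-0.002}
{"x":0.28,"y":-4.23,"z":0.19,"wx":-0.592,"wy":0.003,"wz":-0.002}
{"x":0.28,"y":-5.52,"z":0.07,"wx":-0.722,"wy":0.003,"wz":-0.002}
```

apply_moves:
  series:
    - {"grip": 1, "x": 0.29, "y": -0.34, "z": -0.36, "wx": -0.03, "wy": 0, "wz": 0}
    - {"grip": 1, "x": 0.29, "y": -0.9, "z": -0.55, "wx": -0.12, "wy": 0, "wz": 0}
    - {"grip": 1, "x": 0.29, "y": -1.4, "z": -0.39, "wx": -0.21, "wy": 0, "wz": 0}
    - {"grip": 1, "x": 0.29, "y": -1.8, "z": -0.03, "wx": -0.29, "wy": 0, "wz": 0}
    - {"grip": 1, "x": 0.29, "y": -2.3, "z": 0.3, "wx": -0.37, "wy": 0, "wz": 0}
    - {"grip": 1, "x": 0.28, "y": -3.06, "z": 0.45, "wx": -0.47, "wy": 0, "wz": 0}
    - {"grip": 1, "x": 0.28, "y": -4.23, "z": 0.19, "wx": -0.59, "wy": 0, "wz": 0}
    - {"grip": 1, "x": 0.28, "y": -5.5, "z": 0.07, "wx": -0.72, "wy": 0, "wz": 0}

```text
clock: 7.8
tool_pos: [0.5887, -0.1219, 0.1757]
ee_rot: [0.676, 0.728, 0.082, 0.075]
contact_force: [1.1, -0.1, -1.2]
grip_width: 0.0143
finger_force: 99.9
```

```bash
cat > d3.py <<'E'
from fit import *
o=get_obs(); yaw=.0755; off=(0,.003,0); print(o["tool_pos"],o["joint_pos"],o["contact_force"],o["finger_force"])
Rt=R.from_quat(o["ee_rot"]); print((tool_rot(yaw,0).inv()*Rt).as_rotvec().round(3))
g=[(-.47,.083),(-.6,.084),(-.72,.086),(-.8,.088),(-.85,.088)]
rows(o,[scoop_tcp([.547,-.129,z],yaw,th,off) for th,z in g])
E
python3 d3.py
```

```text
[ 0.58870139 -0.12185793  0.17565553] [-0.2405518   0.24510869 -0.16260837  0.95091843  0.06945427  1.26289267] [ 1.09576789 -0.10446328 -1.15782623] 99.89320993423462
[-0.223  0.001  0.001]
{"x":-0.40,"y":-1.36,"z":-0.67,"wx":-0.247,"wy":-0.001,"wz":-0.001}
{"x":-0.40,"y":-2.51,"z":-1.31,"wx":-0.377,"wy":-0.001,"wz":-0.001}
{"x":-0.40,"y":-3.61,"z":-1.87,"wx":-0.497,"wy":-0.000,"wz":-0.001}
{"x":-0.40,"y":-4.35,"z":-2.24,"wx":-0.577,"wy":-0.000,"wz":-0.001}
{"x":-0.40,"y":-4.84,"z":-2.31,"wx":-0.627,"wy":-0.000,"wz":-0.001}
```

```bash
cat > d4.py <<'E'
from fit import *
o=get_obs(); yaw=.0755; off=(0,.003,0); print(o["tool_pos"])
P,Q=scoop_tcp([.549,-.129,.082],yaw,-.35,off); print(P)
g=[(-.45,.083),(-.57,.084),(-.69,.086),(-.78,.088),(-.83,.088)]
rows(dict(tool_pos=P,ee_rot=Q.as_quat()),[scoop_tcp([.547,-.129,z],yaw,th,off) for th,z in g])
E
python3 d4.py
```

```text
[ 0.58870139 -0.12185793  0.17565553]
[ 0.58763257 -0.12607769  0.17417307]
{"x":0.02,"y":-0.92,"z":-0.80,"wx":-0.100,"wy":0.000,"wz":-0.000}
{"x":0.02,"y":-1.88,"z":-1.56,"wx":-0.220,"wy":0.000,"wz":-0.000}
{"x":0.02,"y":-2.88,"z":-2.29,"wx":-0.340,"wy":0.000,"wz":-0.000}
{"x":0.02,"y":-3.66,"z":-2.80,"wx":-0.430,"wy":0.000,"wz":0.000}
{"x":0.02,"y":-4.13,"z":-2.94,"wx":-0.480,"wy":0.000,"wz":0.000}
```

```bash
python3 - <<'E'
from fit import *
p=read_camera("wrist"); save(p,"w5.png"); q=read_camera("wrist")
E
python3 d3.py
```

```text
[ 0.58218279 -0.12108098  0.17333266] [-0.24183923  0.23913992 -0.1746534   0.95191157  0.06934834  1.26304391] [-0.12873212 -0.28769938 -1.72190331] 99.95988965034485
[-0.216  0.003  0.002]
{"x":-0.52,"y":-0.68,"z":-0.75,"wx":-0.254,"wy":-0.002,"wz":-0.003}
{"x":-0.53,"y":-1.84,"z":-1.38,"wx":-0.384,"wy":-0.002,"wz":-0.003}
{"x":-0.53,"y":-2.94,"z":-1.94,"wx":-0.504,"wy":-0.002,"wz":-0.003}
{"x":-0.53,"y":-3.68,"z":-2.30,"wx":-0.584,"wy":-0.002,"wz":-0.003}
{"x":-0.53,"y":-4.18,"z":-2.37,"wx":-0.634,"wy":-0.001,"wz":-0.003}
```

View pics/w5.png

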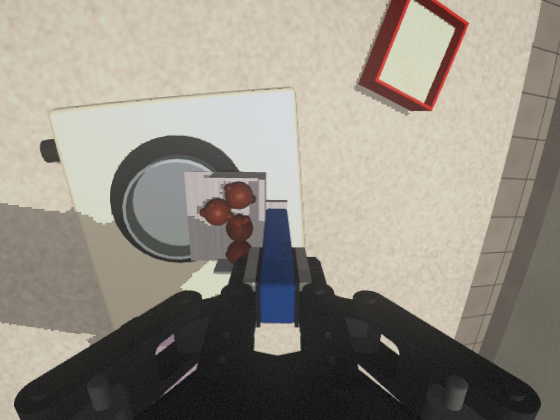

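```bash
python3 - <<'E'
from fit import *
o=get_obs(); p=read_camera("wrist")
S=R.from_euler('z',.0755)*R.from_euler('y',-.216); lip=o["tool_pos"]-S.apply([.068,0,.0733]); print("lip",lip,proj(p,lip,o))
print("dish",atz(p,(180,208),.063,o),proj(p,[.5275,-.129,.063],o))
c=p["color"]; 
b=outline_of(p,"dish_floor"); print([(x["score"],np.array(x["bbox"])*[560,420,560,420]) for x in b])
hsv=cv2.cvtColor(c,cv2.COLOR_RGB2HSV); m=cv2.inRange(hsv,(0,100,30),(9,255,255)); n,l,st,ce=cv2.connectedComponentsWithStats(m)
print([(st[i],ce[i].round()) for i in range(1,n) if st[i,4]>60])
E
python3 d3.py|head -3
```

```text
lip [ 0.53161737 -0.12490594  0.08716192] [187.09871724 218.51755578]
dish [ 0.52427398 -0.12382674  0.063     ] [184.06076546 213.86518769]
[(0.84, array([ 49.504,  91.308, 262.08 , 284.508])), (0.53, array([370.104,   2.814, 103.88 , 113.904]))]
[(array([ 366,    0,  111,  112, 3847], dtype=int32), array([417.,  55.])), (array([ 184,  184,   53,   77, 2053], dtype=int32), array([215., 218.]))]
[ 0.58797691 -0.1218849   0.17595062] [-0.2402438   0.24725996 -0.15789616  0.95786859  0.06823585  1.26389643] [ 0.18731319 -1.6079516  -1.23746415] 100.02158045768738
[-0.219  0.001  0.002]
{"x":-0.40,"y":-1.29,"z":-0.62,"wx":-0.251,"wy":-0.001,"wz":-0.002}
```

```bash
python3 - <<'E'
from fit import *
yaw=.0755; off=(0,.003,0)
g=[(-.25,.086),(-.31,.085),(-.37,.085),(-.45,.085),(-.55,.086),(-.66,.087),(-.76,.088),(-.84,.088)]
rows(dict(tool_pos=np.array([.5855,-.1215,.175]),ee_rot=tool_rot(yaw,-.218).as_quat()),[scoop_tcp([.537,-.118,z],yaw,th,off) for th,z in g])
E
```

```text
{"x":0.71,"y":-0.06,"z":0.11,"wx":-0.032,"wy":-0.000,"wz":-0.000}
{"x":0.71,"y":-0.54,"z":-0.18,"wx":-0.092,"wy":0.000,"wz":-0.000}
{"x":0.71,"y":-1.03,"z":-0.53,"wx":-0.152,"wy":-0.000,"wz":-0.000}
{"x":0.71,"y":-1.71,"z":-0.95,"wx":-0.232,"wy":0.000,"wz":-0.000}
{"x":0.71,"y":-2.58,"z":-1.50,"wx":-0.332,"wy":0.000,"wz":-0.000}
{"x":0.71,"y":-3.59,"z":-1.98,"wx":-0.442,"wy":0.000,"wz":-0.000}
{"x":0.71,"y":-4.53,"z":-2.33,"wx":-0.542,"wy":0.000,"wz":-0.000}
{"x":0.71,"y":-5.32,"z":-2.47,"wx":-0.622,"wy":0.000,"wz":0.000}
```

apply_moves:
  series:
    - {"grip": 1, "x": 0.7, "y": -0.06, "z": 0.11, "wx": -0.03, "wy": 0, "wz": 0}
    - {"grip": 1, "x": 0.7, "y": -0.54, "z": -0.18, "wx": -0.09, "wy": 0, "wz": 0}
    - {"grip": 1, "x": 0.7, "y": -1.03, "z": -0.53, "wx": -0.15, "wy": 0, "wz": 0}
    - {"grip": 1, "x": 0.7, "y": -1.71, "z": -0.95, "wx": -0.23, "wy": 0, "wz": 0}
    - {"grip": 1, "x": 0.7, "y": -2.58, "z": -1.5, "wx": -0.33, "wy": 0, "wz": 0}
    - {"grip": 1, "x": 0.7, "y": -3.59, "z": -1.98, "wx": -0.44, "wy": 0, "wz": 0}
    - {"grip": 1, "x": 0.7, "y": -4.53, "z": -2.33, "wx": -0.54, "wy": 0, "wz": 0}
    - {"grip": 1, "x": 0.7, "y": -5.32, "z": -2.47, "wx": -0.62, "wy": 0, "wz": 0}

```text
clock: 8.8
tool_pos: [0.5325, -0.1193, 0.1892]
ee_rot: [0.621, 0.669, 0.3, 0.278]
contact_force: [1.5, -0.8, -0.5]
grip_width: 0.0147
finger_force: 100.0
```

```bash
python3 d3.py | head -2; python3 - <<'E'
from fit import *
p=read_camera("wrist"); t=read_camera("top"); s=read_camera("scene")
print(proj(t,[.5265,-.13,.05]),proj(s,[.5265,-.13,.05]))
x,y=map(int,proj(t,[.5,-.13,.05])); A=t["color"][y-50:y+50,x-65:x+65]
x,y=map(int,proj(s,[.5,-.13,.05])); B=s["color"][y-50:y+50,x-65:x+65]
C=p["color"]
A=cv2.resize(A,(390,300));B=cv2.resize(B,(390,300));C=cv2.resize(C,(390,292))
im=np.zeros((600,780,3),np.uint8);im[:300,:390]=A;im[:300,390:]=B;im[300:592,:390]=C
cv2.imwrite("pics/m1.png",im[:,:,::-1])
E
```

```text
[ 0.5324901  -0.11932459  0.18915352] [-0.43164863 -0.21353275 -0.96443385  0.04389189  0.3709232   1.21776208] [ 1.48405136 -0.77186284 -0.54084987] 100.01949548721313
[-0.843  0.     0.001]
[360.93632573 243.76664874] [212.75324493 235.50996573]
```

View pics/m1.png

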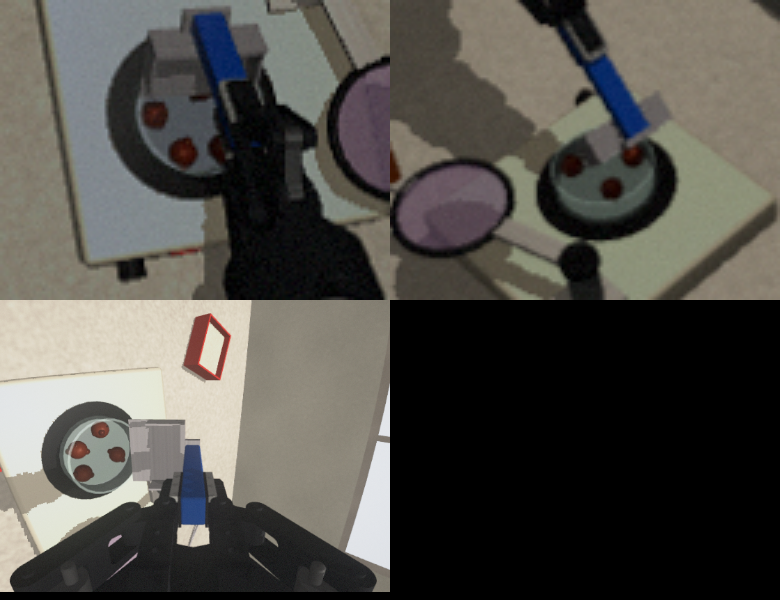

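```bash
python3 - <<'E'
from fit import *
o=get_obs(); yaw=.0755
P=[((.53,-.119,.215),-.8),((.53,-.115,.24),-.7),((.535,-.095,.25),-.58),((.54,-.065,.245),-.46),((.545,-.025,.24),-.34),((.55,.015,.23),-.22),((.555,.055,.22),-.1),((.557,.095,.21),0)]
rows(o,[(p,tool_rot(yaw,t)) for p,t in P])
E
```

```text
{"x":0.05,"y":1.94,"z":-1.97,"wx":0.037,"wy":0.000,"wz":-0.003}
{"x":0.46,"y":3.82,"z":-3.63,"wx":0.137,"wy":-0.000,"wz":-0.003}
{"x":2.42,"y":4.99,"z":-3.81,"wx":0.257,"wy":-0.000,"wz":-0.003}
{"x":5.37,"y":5.09,"z":-2.94,"wx":0.377,"wy":-0.000,"wz":-0.003}
{"x":9.32,"y":5.25,"z":-2.01,"wx":0.497,"wy":-0.001,"wz":-0.003}
{"x":13.28,"y":5.03,"z":-0.75,"wx":0.617,"wy":-0.001,"wz":-0.003}
{"x":17.23,"y":4.81,"z":0.52,"wx":0.737,"wy":-0.001,"wz":-0.003}
{"x":21.20,"y":4.39,"z":1.56,"wx":0.837,"wy":-0.001,"wz":-0.003}
```

apply_moves:
  series:
    - {"grip": 1, "x": 0.05, "y": 1.94, "z": -1.97, "wx": 0.04, "wy": 0, "wz": 0}
    - {"grip": 1, "x": 0.46, "y": 3.82, "z": -3.63, "wx": 0.14, "wy": 0, "wz": 0}
    - {"grip": 1, "x": 2.4, "y": 5.0, "z": -3.8, "wx": 0.26, "wy": 0, "wz": 0}
    - {"grip": 1, "x": 5.4, "y": 5.1, "z": -2.9, "wx": 0.38, "wy": 0, "wz": 0}
    - {"grip": 1, "x": 9.3, "y": 5.25, "z": -2.0, "wx": 0.5, "wy": 0, "wz": 0}
    - {"grip": 1, "x": 13.3, "y": 5.0, "z": -0.75, "wx": 0.62, "wy": 0, "wz": 0}
    - {"grip": 1, "x": 17.2, "y": 4.8, "z": 0.5, "wx": 0.74, "wy": 0, "wz": 0}
    - {"grip": 1, "x": 21.2, "y": 4.4, "z": 1.6, "wx": 0.84, "wy": 0, "wz": 0}

```text
clock: 9.75
tool_pos: [0.5596, 0.0982, 0.2115]
ee_rot: [0.679, 0.734, -0.002, -0.001]
contact_force: [2.4, -1.1, -0.2]
grip_width: 0.0146
finger_force: 100.1
```

```bash
python3 - <<'E'
from fit import *
for i in range(2): read_camera("wrist")
o=get_obs(); yaw=.0755
print(o["clock"],o["tool_pos"],o["contact_force"])
rows(o,[((.5592,.1932,.13),tool_rot(yaw,0))])
E
```

```text
9.85 [0.5594637  0.10069026 0.20613796] [-0.52416025 -1.22214142 -2.19792941]
{"x":9.22,"y":0.81,"z":7.61,"wx":-0.012,"wy":-0.001,"wz":0.005}
```

apply_moves:
  series:
    - {"grip": 1, "x": 4.0, "y": 0.4, "z": 1, "wx": -0.01, "wy": 0, "wz": 0.004}
    - {"grip": 1, "x": 8.0, "y": 0.8, "z": 3, "wx": -0.01, "wy": 0, "wz": 0.004}
    - {"grip": 1, "x": 9.2, "y": 0.8, "z": 5.5, "wx": -0.01, "wy": 0, "wz": 0.004}
    - {"grip": 1, "x": 9.2, "y": 0.8, "z": 7.6, "wx": -0.01, "wy": 0, "wz": 0.004}
    - {"grip": 1, "x": 9.2, "y": 0.8, "z": 7.6, "wx": -0.01, "wy": 0, "wz": 0.004}
    - {"grip": 1, "x": 9.2, "y": 0.8, "z": 7.6, "wx": -0.01, "wy": 0, "wz": 0.004}

```text
clock: 10.45
tool_pos: [0.5594, 0.1883, 0.1357]
ee_rot: [0.681, 0.732, 0.004, 0.003]
contact_force: [0.3, 0.1, 0.8]
grip_width: 0.0149
finger_force: 99.9
```

```bash
python3 - <<'E'
from fit import *
o=get_obs(); yaw=.0755
print(o["clock"],o["tool_pos"],o["contact_force"])
rows(o,[((.5592,.1930,.0777),tool_rot(yaw,0))])
p=read_camera("wrist");save(p,"w6.png")
# scoop pan side edges vs tray check: project expected
for X in [(.099,.046,.036),(.099,-.046,.036)]:
    c=R.from_euler('z',.072).apply(X)+[.490,.187,0]; print(proj(p,c,o))
E
```

```text
10.45 [0.55940396 0.18833324 0.13573163] [0.33943876 0.12084266 0.83336783]
{"x":0.46,"y":-0.04,"z":5.80,"wx":0.010,"wy":-0.001,"wz":-0.004}
[311.10791865 148.82097119]
[307.76933286 252.84087585]
```

```bash
python3 - <<'E'
from fit import *
yaw=.0755
for i in range(4):
    o=get_obs(); print(o["clock"],o["tool_pos"].round(4),(tool_rot(yaw).inv()*R.from_quat(o["ee_rot"])).as_rotvec().round(4)); read_camera("wrist")
o=get_obs(); rows(o,[((.5592,.1930,.0777),tool_rot(yaw,0))])
E
```

```text
10.5 [0.5597 0.1882 0.1362] [-0.0107  0.0017  0.0047]
10.55 [0.5597 0.1882 0.1363] [-0.0111  0.002   0.0049]
10.6 [0.5596 0.1881 0.1362] [-0.0111  0.0021  0.0051]
10.65 [0.5594 0.1881 0.136 ] [-0.0108  0.0021  0.0051]
{"x":0.48,"y":-0.02,"z":5.80,"wx":0.010,"wy":-0.002,"wz":-0.005}
```

apply_moves:
  series:
    - {"grip": 1, "x": 0.48, "y": 0, "z": 0.5, "wx": 0.01, "wy": 0, "wz": -0.005}
    - {"grip": 1, "x": 0.48, "y": 0, "z": 2.5, "wx": 0.01, "wy": 0, "wz": -0.005}
    - {"grip": 1, "x": 0.48, "y": 0, "z": 4.3, "wx": 0.01, "wy": 0, "wz": -0.005}
    - {"grip": 1, "x": 0.48, "y": 0, "z": 5.2, "wx": 0.01, "wy": 0, "wz": -0.005}
    - {"grip": 1, "x": 0.48, "y": 0, "z": 5.7, "wx": 0.01, "wy": 0, "wz": -0.005}
    - {"grip": 1, "x": 0.48, "y": 0, "z": 5.8, "wx": 0.01, "wy": 0, "wz": -0.005}
    - {"grip": 1, "x": 0.48, "y": 0, "z": 5.8, "wx": 0.01, "wy": 0, "wz": -0.005}
    - {"grip": 1, "x": 0.48, "y": 0, "z": 5.8, "wx": 0.01, "wy": 0, "wz": -0.005}

```text
clock: 11.5
tool_pos: [0.559, 0.1934, 0.0773]
ee_rot: [0.68, 0.733, 0.001, -0.001]
contact_force: [-1.7, -0.2, 4.6]
grip_width: 0.0147
finger_force: 100.6
```

```bash
python3 - <<'E'
from fit import *
o=get_obs(); print(o["clock"],o["tool_pos"].round(4),(tool_rot(.0755).inv()*R.from_quat(o["ee_rot"])).as_rotvec().round(4),o["contact_force"],o["moment"])
E
```

```text
11.5 [0.559  0.1934 0.0773] [ 0.0002  0.0022 -0.0004] [-1.74801659 -0.21454739  4.63640812] [ 0.03712807  0.24640621 -0.02933156]
```

apply_moves:
  series:
    - {"grip": 3, "x": 0, "y": 0, "z": 0, "wx": 0, "wy": 0, "wz": 0}
    - {"grip": 6, "x": 0, "y": 0, "z": 0, "wx": 0, "wy": 0, "wz": 0}
    - {"grip": 6, "x": 0, "y": 0, "z": 0, "wx": 0, "wy": 0, "wz": 0}
    - {"grip": 6, "x": 0, "y": 0, "z": 0, "wx": 0, "wy": 0, "wz": 0}
    - {"grip": 6, "x": 0, "y": 0, "z": -2, "wx": 0, "wy": 0, "wz": 0}
    - {"grip": 6, "x": 0, "y": 0, "z": -6, "wx": 0, "wy": 0, "wz": 0}
    - {"grip": 6, "x": 0, "y": 0, "z": -10, "wx": 0, "wy": 0, "wz": 0}
    - {"grip": 6, "x": 0, "y": 0, "z": -14, "wx": 0, "wy": 0, "wz": 0}

```text
clock: 12.3
tool_pos: [0.5584, 0.1928, 0.2181]
ee_rot: [0.68, 0.733, 0.0, -0.001]
contact_force: [1.3, 0.8, -0.0]
grip_width: 0.0599
finger_force: 0.0
```

```bash
python3 - <<'E'
from fit import *
o=get_obs(); print(o["clock"],o["tool_pos"].round(4),o["joint_pos"],o["contact_force"])
p=read_camera("wrist"); t=read_camera("top")
c=cv2.cvtColor(p["color"],cv2.COLOR_RGB2HSV)
m=cv2.inRange(c,(110,120,110),(125,255,255)); r=cv2.minAreaRect(np.argwhere(m>0)[:,::-1].astype(np.float32)); print("top",r,atz(p,r[0],.113,o))
c=cv2.cvtColor(t["color"],cv2.COLOR_RGB2HSV)
for nm,lo,hi in (("or",(9,170,90),(20,255,255)),("red",(0,100,30),(9,255,255))):
    n,l,st,ce=cv2.connectedComponentsWithStats(cv2.inRange(c,lo,hi)); print(nm,[(st[i],ce[i].round(1),atz(t,ce[i],.139 if nm=="or" else .05)) for i in range(1,n) if st[i,4]>12])
E
```

```text
12.3 [0.5584 0.1928 0.2181] [0.33128516 0.4080852  0.20035901 1.36388829 0.00203323 1.82616962] [ 1.30508481  0.80707024 -0.03160127]
top ((278.0, 205.5), (21.0, 16.0), 90.0) [0.56032381 0.19336702 0.113     ]
or [(array([450, 273,   7,   8,  47], dtype=int32), array([453. , 276.2]), array([ 0.46009386, -0.28521579,  0.139     ]))]
red [(array([260, 117,  51,  48, 491], dtype=int32), array([284.6, 141.3]), array([0.74788474, 0.03215081, 0.05      ])), (array([359, 231,   9,   8,  60], dtype=int32), array([362.9, 234.4]), array([ 0.546331  , -0.13467189,  0.05      ])), (array([344, 240,   8,   8,  56], dtype=int32), array([347.3, 243.6]), array([ 0.52668936, -0.10084979,  0.05      ])), (array([366, 250,   9,  11,  69], dtype=int32), array([370.1, 254.8]), array([ 0.5033411 , -0.14897982,  0.05      ])), (array([353, 252,   9,  10,  64], dtype=int32), array([356.9, 256.4]), array([ 0.49988425, -0.12082808,  0.05      ])), (array([442, 276,   7,   4,  14], dtype=int32), array([445. , 277.9]), array([ 0.45544072, -0.30826276,  0.05      ]))]
```

```bash
python3 - <<'E'
from fit import *
o=get_obs(); rows(o,[((.51,-.05,.22),tool_rot(1.05)),((.46,-.2855,.20),tool_rot(2.02))])
E
```

```text
{"x":-23.90,"y":-6.91,"z":0.07,"wx":0.008,"wy":-0.000,"wz":-0.974}
{"x":-47.01,"y":-13.69,"z":1.94,"wx":0.008,"wy":0.004,"wz":-1.944}
```

apply_moves:
  newtons: 60
  series:
    - {"grip": 6, "x": -4, "y": -1.2, "z": 0, "wx": 0, "wy": 0, "wz": -0.14}
    - {"grip": 6, "x": -8, "y": -2.4, "z": 0, "wx": 0, "wy": 0, "wz": -0.28}
    - {"grip": 6, "x": -12, "y": -3.5, "z": 0, "wx": 0, "wy": 0, "wz": -0.42}
    - {"grip": 6, "x": -16, "y": -4.7, "z": 0, "wx": 0, "wy": 0, "wz": -0.56}
    - {"grip": 6, "x": -20, "y": -5.8, "z": 0, "wx": 0, "wy": 0, "wz": -0.7}
    - {"grip": 6, "x": -24, "y": -7, "z": 0, "wx": 0, "wy": 0, "wz": -0.84}
    - {"grip": 6, "x": -28, "y": -8.1, "z": 0, "wx": 0, "wy": 0, "wz": -0.98}
    - {"grip": 6, "x": -32, "y": -9.3, "z": 0, "wx": 0, "wy": 0, "wz": -1.12}

```text
clock: 13.2
tool_pos: [0.4898, -0.134, 0.216]
ee_rot: [0.185, 0.983, 0.001, -0.001]
contact_force: [1.1, 0.2, 0.0]
grip_width: 0.06
finger_force: 0.0
```

```bash
python3 - <<'E'
from fit import *
for i in range(3): read_camera("wrist")
o=get_obs(); print(o["tool_pos"],o["joint_pos"]); rows(o,[((.46,-.2855,.20),tool_rot(2.02))])
E
```

```text
[ 0.48988887 -0.13441171  0.2159057 ] [-2.68521280e-01  2.34234850e-01 -4.60934606e-02  1.29230491e+00
  1.18977211e-03  1.11673271e-01]
{"x":-2.83,"y":-15.14,"z":1.57,"wx":0.002,"wy":-0.001,"wz":-0.829}
```

apply_moves:
  series:
    - {"grip": 6, "x": -0.5, "y": -2.5, "z": 0, "wx": 0, "wy": 0, "wz": -0.14}
    - {"grip": 6, "x": -1, "y": -5, "z": 0, "wx": 0, "wy": 0, "wz": -0.28}
    - {"grip": 6, "x": -1.5, "y": -8, "z": 0.5, "wx": 0, "wy": 0, "wz": -0.42}
    - {"grip": 6, "x": -2, "y": -11, "z": 1, "wx": 0, "wy": 0, "wz": -0.56}
    - {"grip": 6, "x": -2.5, "y": -13.5, "z": 1.57, "wx": 0, "wy": 0, "wz": -0.7}
    - {"grip": 6, "x": -2.83, "y": -15.14, "z": 1.57, "wx": 0, "wy": 0, "wz": -0.829}
    - {"grip": 6, "x": -2.83, "y": -15.14, "z": 1.57, "wx": 0, "wy": 0, "wz": -0.829}
    - {"grip": 6, "x": -2.83, "y": -15.14, "z": 1.57, "wx": 0, "wy": 0, "wz": -0.829}

```text
clock: 14.15
tool_pos: [0.4613, -0.2827, 0.2]
ee_rot: [-0.222, 0.975, 0.001, -0.0]
contact_force: [0.7, -0.7, 0.4]
grip_width: 0.0604
finger_force: 0.0
```

```bash
python3 - <<'E'
from fit import *
o=get_obs(); p=read_camera("wrist"); save(p,"w7.png"); print(o["tool_pos"],o["joint_pos"])
c=cv2.cvtColor(p["color"],cv2.COLOR_RGB2HSV)
n,l,st,ce=cv2.connectedComponentsWithStats(cv2.inRange(c,(7,150,60),(20,255,255))); print([(st[i],ce[i].round(1),atz(p,ce[i],.139,o)) for i in range(1,n) if st[i,4]>40])
print(proj(p,[.46,-.2855,.139],o),proj(p,[.46,-.2855,.094],o))
p=[.627,-.205]
rows(o,[((.46,-.2855,.102),tool_rot(2.02))])
E
```

```text
[ 0.46131178 -0.28273328  0.19998439] [-5.50504277e-01  3.07039075e-01  1.03718356e-02  1.27647889e+00
  1.13296877e-03 -9.97699323e-01]
[(array([266, 210,  20,  20, 304], dtype=int32), array([275.4, 219.7]), array([ 0.46062768, -0.2839358 ,  0.139     ]))]
[273.85183621 218.03382317] [274.19718936 200.72966061]
{"x":0.23,"y":-0.22,"z":9.80,"wx":0.003,"wy":-0.000,"wz":-0.002}
```

View pics/w7.png

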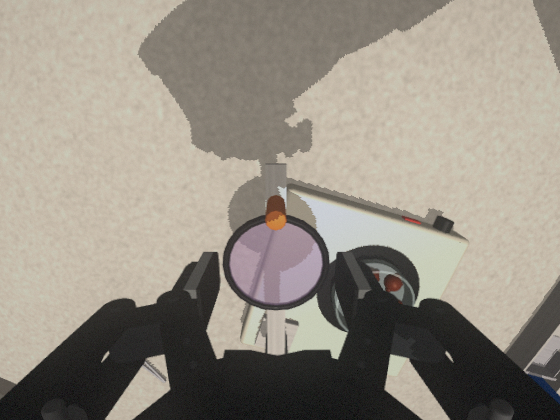

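apply_moves:
  series:
    - {"grip": 6, "x": 0.3, "y": -0.13, "z": 3, "wx": 0, "wy": 0, "wz": 0}
    - {"grip": 6, "x": 0.3, "y": -0.13, "z": 6, "wx": 0, "wy": 0, "wz": 0}
    - {"grip": 6, "x": 0.3, "y": -0.13, "z": 8.5, "wx": 0, "wy": 0, "wz": 0}
    - {"grip": 6, "x": 0.3, "y": -0.13, "z": 9.5, "wx": 0, "wy": 0, "wz": 0}
    - {"grip": 4, "x": 0.3, "y": -0.13, "z": 9.6, "wx": 0, "wy": 0, "wz": 0}
    - {"grip": 2, "x": 0.3, "y": -0.13, "z": 9.6, "wx": 0, "wy": 0, "wz": 0}
    - {"grip": 1, "x": 0.3, "y": -0.13, "z": 9.6, "wx": 0, "wy": 0, "wz": 0}
    - {"grip": 1, "x": 0.3, "y": -0.13, "z": 9.6, "wx": 0, "wy": 0, "wz": 0}

```text
clock: 15.0
tool_pos: [0.4593, -0.2858, 0.1056]
ee_rot: [-0.224, 0.975, 0.001, 0.0]
contact_force: [-1.8, 4.5, 9.1]
grip_width: 0.0142
finger_force: 58.3
```

```bash
cat > sw.py <<'E'
from fit import *
import sys
for i in range(2): read_camera("wrist")
o=get_obs(); print(o["clock"],o["tool_pos"],o["joint_pos"].round(3),o["contact_force"].round(2),o["grip_width"],o["finger_force"])
piv=np.array([.627,-.205]); v=o["tool_pos"][:2]-piv; a=np.arctan2(v[1],v[0])%(2*np.pi); r=np.hypot(*v)
Ry=R.from_quat(o["ee_rot"]).as_matrix()[:,1]; psi=np.arctan2(Ry[1],Ry[0]); print("ang",np.degrees(a),"r",r,"psi",psi)
da=float(sys.argv[1]); n=int(sys.argv[2])
t=[]
for i in range(1,n+1):
    d=da*i/n; b=a-d; t.append(((*(piv+r*np.array([np.cos(b),np.sin(b)])),o["tool_pos"][2]),R.from_euler('z',-d)*R.from_quat(o["ee_rot"])))
rows(o,t)
E
python3 sw.py .5 8
```

```text
15.1 [ 0.45927314 -0.28578773  0.10554466] [-0.558  0.352 -0.171  1.048  0.002 -1.009] [-2.59  5.59  8.31] 0.014787059355578131 58.29735517501831
ang 205.71836975557775 r 0.1861691627035657 psi 2.0221045402188813
{"x":-0.04,"y":1.16,"z":0.00,"wx":0.000,"wy":-0.000,"wz":0.062}
{"x":-0.15,"y":2.32,"z":0.00,"wx":0.000,"wy":-0.000,"wz":0.125}
{"x":-0.33,"y":3.47,"z":0.00,"wx":0.000,"wy":-0.000,"wz":0.187}
{"x":-0.59,"y":4.60,"z":0.01,"wx":0.000,"wy":-0.000,"wz":0.250}
{"x":-0.92,"y":5.72,"z":0.01,"wx":0.000,"wy":-0.000,"wz":0.312}
{"x":-1.31,"y":6.82,"z":0.01,"wx":0.000,"wy":-0.000,"wz":0.375}
{"x":-1.77,"y":7.88,"z":0.01,"wx":0.000,"wy":-0.001,"wz":0.437}
{"x":-2.30,"y":8.92,"z":0.01,"wx":0.001,"wy":-0.001,"wz":0.500}
```

apply_moves:
  series:
    - {"grip": 1, "x": -0.04, "y": 1.16, "z": -0.1, "wx": 0, "wy": 0, "wz": 0.062}
    - {"grip": 1, "x": -0.15, "y": 2.32, "z": -0.1, "wx": 0, "wy": 0, "wz": 0.125}
    - {"grip": 1, "x": -0.33, "y": 3.47, "z": -0.1, "wx": 0, "wy": 0, "wz": 0.187}
    - {"grip": 1, "x": -0.59, "y": 4.6, "z": -0.1, "wx": 0, "wy": 0, "wz": 0.25}
    - {"grip": 1, "x": -0.92, "y": 5.72, "z": -0.1, "wx": 0, "wy": 0, "wz": 0.312}
    - {"grip": 1, "x": -1.31, "y": 6.82, "z": -0.1, "wx": 0, "wy": 0, "wz": 0.375}
    - {"grip": 1, "x": -1.77, "y": 7.88, "z": -0.1, "wx": 0, "wy": 0, "wz": 0.437}
    - {"grip": 1, "x": -2.3, "y": 8.92, "z": -0.1, "wx": 0, "wy": 0, "wz": 0.5}

```text
clock: 15.9
tool_pos: [0.4407, -0.1955, 0.1058]
ee_rot: [0.026, 1.0, 0.001, -0.0]
contact_force: [3.2, -3.0, -9.0]
grip_width: 0.0142
finger_force: 59.1
```

```bash
python3 sw.py .5 8
```

```text
16.0 [ 0.44081172 -0.19511662  0.10583638] [-4.170e-01  2.390e-01 -3.260e-01  1.007e+00  1.000e-03 -3.680e-01] [ 0.47 -2.17 -6.41] 0.014371577136542427 59.26308631896973
ang 176.96143548070984 r 0.18645041824488737 psi 1.5217827101794912
{"x":-0.04,"y":1.16,"z":0.00,"wx":-0.000,"wy":-0.000,"wz":0.062}
{"x":-0.15,"y":2.32,"z":0.00,"wx":-0.000,"wy":-0.000,"wz":0.125}
{"x":-0.34,"y":3.47,"z":0.00,"wx":-0.000,"wy":-0.000,"wz":0.187}
{"x":-0.60,"y":4.61,"z":0.00,"wx":-0.000,"wy":-0.000,"wz":0.250}
{"x":-0.93,"y":5.73,"z":0.01,"wx":-0.000,"wy":-0.000,"wz":0.312}
{"x":-1.32,"y":6.82,"z":0.01,"wx":-0.000,"wy":-0.000,"wz":0.375}
{"x":-1.79,"y":7.89,"z":0.01,"wx":-0.000,"wy":-0.000,"wz":0.437}
{"x":-2.32,"y":8.93,"z":0.01,"wx":-0.000,"wy":-0.001,"wz":0.500}
```

apply_moves:
  series:
    - {"grip": 1, "x": -0.04, "y": 1.16, "z": 0.08, "wx": 0, "wy": 0, "wz": 0.062}
    - {"grip": 1, "x": -0.15, "y": 2.32, "z": 0.08, "wx": 0, "wy": 0, "wz": 0.125}
    - {"grip": 1, "x": -0.34, "y": 3.47, "z": 0.08, "wx": 0, "wy": 0, "wz": 0.187}
    - {"grip": 1, "x": -0.6, "y": 4.61, "z": 0.08, "wx": 0, "wy": 0, "wz": 0.25}
    - {"grip": 1, "x": -0.93, "y": 5.73, "z": 0.08, "wx": 0, "wy": 0, "wz": 0.312}
    - {"grip": 1, "x": -1.32, "y": 6.82, "z": 0.08, "wx": 0, "wy": 0, "wz": 0.375}
    - {"grip": 1, "x": -1.79, "y": 7.89, "z": 0.08, "wx": 0, "wy": 0, "wz": 0.437}
    - {"grip": 1, "x": -2.32, "y": 8.93, "z": 0.08, "wx": 0, "wy": 0, "wz": 0.5}

```text
clock: 16.8
tool_pos: [0.4677, -0.1077, 0.1056]
ee_rot: [0.271, 0.962, 0.0, -0.001]
contact_force: [-8.6, 0.5, 11.2]
grip_width: 0.0143
finger_force: 61.2
```

```bash
python3 sw.py .14 8
```

```text
16.9 [ 0.46801186 -0.10711179  0.10552337] [-2.260e-01  2.360e-01 -3.310e-01  1.006e+00  1.000e-03  3.220e-01] [-10.34   0.74  12.98] 0.014283525761218245 61.489824056625366
ang 148.37959795141515 r 0.18670653584266472 psi 1.0225597746930069
{"x":-0.00,"y":0.33,"z":0.00,"wx":-0.000,"wy":-0.000,"wz":0.017}
{"x":-0.01,"y":0.65,"z":0.00,"wx":-0.000,"wy":-0.000,"wz":0.035}
{"x":-0.03,"y":0.98,"z":0.00,"wx":-0.000,"wy":-0.000,"wz":0.052}
{"x":-0.05,"y":1.31,"z":0.00,"wx":-0.000,"wy":-0.000,"wz":0.070}
{"x":-0.08,"y":1.63,"z":0.00,"wx":-0.000,"wy":-0.000,"wz":0.087}
{"x":-0.11,"y":1.96,"z":0.00,"wx":-0.000,"wy":-0.000,"wz":0.105}
{"x":-0.15,"y":2.28,"z":0.00,"wx":-0.000,"wy":-0.000,"wz":0.122}
{"x":-0.19,"y":2.60,"z":0.00,"wx":-0.000,"wy":-0.000,"wz":0.140}
```

apply_moves:
  series:
    - {"grip": 1, "x": 0.1, "y": 0.4, "z": -0.12, "wx": 0, "wy": 0, "wz": 0.02}
    - {"grip": 1, "x": 0.1, "y": 0.8, "z": -0.12, "wx": 0, "wy": 0, "wz": 0.042}
    - {"grip": 1, "x": 0.08, "y": 1.2, "z": -0.12, "wx": 0, "wy": 0, "wz": 0.064}
    - {"grip": 1, "x": 0.05, "y": 1.5, "z": -0.12, "wx": 0, "wy": 0, "wz": 0.08}
    - {"grip": 1, "x": 0.03, "y": 1.75, "z": -0.12, "wx": 0, "wy": 0, "wz": 0.094}
    - {"grip": 1, "x": 0.01, "y": 1.95, "z": -0.12, "wx": 0, "wy": 0, "wz": 0.1}
    - {"grip": 1, "x": 0.0, "y": 2.05, "z": -0.12, "wx": 0, "wy": 0, "wz": 0.1}
    - {"grip": 1, "x": 0.0, "y": 2.05, "z": -0.12, "wx": 0, "wy": 0, "wz": 0.1}

```text
clock: 17.7
tool_pos: [0.4789, -0.0912, 0.1059]
ee_rot: [0.318, 0.948, -0.0, -0.001]
contact_force: [1.3, -7.3, -10.3]
grip_width: 0.0142
finger_force: 60.5
```

```bash
python3 sw.py .02 2; python3 - <<'E'
from h import *
o=get_obs(); f=o["contact_force"]; print("tang",f@[.606,.796,0],"rad",f@[-.796,.606,0])
E
```

```text
17.8 [ 0.47878624 -0.09124747  0.10589027] [-0.188  0.25  -0.312  1.011 -0.     0.459] [  1.58  -6.48 -11.15] 0.014174406081975071 60.50368309020996
ang 142.49413223206048 r 0.18683403585208055 psi 0.923309946674497
{"x":-0.00,"y":0.19,"z":-0.00,"wx":-0.000,"wy":0.000,"wz":0.010}
{"x":-0.01,"y":0.37,"z":-0.00,"wx":-0.000,"wy":0.000,"wz":0.020}
tang -4.199919117206037 rad -5.180010204858306
```

apply_moves:
  series:
    - {"grip": 1, "x": -0.05, "y": 0.1, "z": 0.05, "wx": 0, "wy": 0, "wz": 0}
    - {"grip": 1, "x": -0.05, "y": 0.2, "z": 0.09, "wx": 0, "wy": 0, "wz": 0}
    - {"grip": 1, "x": -0.05, "y": 0.25, "z": 0.09, "wx": 0, "wy": 0, "wz": 0}
    - {"grip": 1, "x": -0.05, "y": 0.25, "z": 0.09, "wx": 0, "wy": 0, "wz": 0}

```text
clock: 18.2
tool_pos: [0.4798, -0.09, 0.1056]
ee_rot: [0.318, 0.948, -0.001, -0.001]
contact_force: [-11.8, -9.2, 7.6]
grip_width: 0.0143
finger_force: 62.7
```

```bash
python3 sw.py .02 1; python3 - <<'E'
from h import *
o=get_obs(); f=o["contact_force"]; print("tang",f@[.606,.796,0],"rad",f@[-.796,.606,0])
E
```

```text
18.3 [ 0.47976298 -0.08997975  0.10557243] [-1.850e-01  2.520e-01 -3.100e-01  1.011e+00 -1.000e-03  4.630e-01] [-11.62  -9.44   7.03] 0.014292951670450022 62.72528350353241
ang 142.0033634574389 r 0.18683788978162397 psi 0.9228226232906858
{"x":-0.01,"y":0.37,"z":-0.00,"wx":-0.000,"wy":0.000,"wz":0.020}
tang -14.554903828224774 rad 3.5291452270017185
```

```bash
python3 - <<'E'
from fit import *
t=read_camera("top"); b=outline_of(t,"filter_arm"); print([(x["score"],np.argwhere(x["region"]).mean(0)[::-1]) for x in b[:1]],proj(t,[.528,-.13,.091]))
c=cv2.cvtColor(t["color"],cv2.COLOR_RGB2HSV); m=cv2.inRange(c,(110,120,80),(125,255,255)); n,l,st,ce=cv2.connectedComponentsWithStats(m); print([(st[i],atz(t,ce[i],.113)) for i in range(1,n) if st[i,4]>15])
o=get_obs(); print(o["contact_force"],o["finger_force"])
print(sign_off())
E
```

```text
[(0.93, array([350.74909091, 238.19636364]))] [365.66044967 241.78038292]
[]
[-11.24310001  -8.78159059   7.21476715] 62.716734409332275
the job is handed in; nothing more can be done
None
```

The job is handed in: all four pellets are in the dish, the scoop is back upright in the tray and released, and the filter arm is held against its stop (about 14 N of push, 1.1 rad measured). I did not see the scoop in the last top picture; I last located it upright right after letting go. On the way to the dish, wrist joint 4 also came right up to its 2.04 rad limit, with a brief reading of about 70 N.

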